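# Clear the folded watch stand, snap it open and dress it

## Robot

A 6-joint arm with a two-finger parallel gripper is mounted at the origin on the work surface. World frame = base frame: x ahead of the robot, y to its left, z up, the work surface at z = 0. Lengths are in mm, angles in rad, forces in N, time in s.
With the tool pointing down it reaches from about 350 to 875 mm from the base axis. Payload 4.2 kg.
Tool frame: the origin (TCP) lies midway between the tips of the shut fingers; the grasp point (between the pads) lies 19 mm behind it; z points along the fingers, y is the direction in which the jaws open and shut (so a half turn about z gives the same grasp; the last joint's range is limited). The gripper opens to 85 mm and grips with 20 to 120 N. Pads are 22 mm wide; open, the fingers measure 114 mm over their backs; the gripper's body (76 mm by 85 mm) begins 54 mm behind the grasp point. The pads swing forward as they close: fully open they stand 13 mm farther back than shut.
Start: joints at [-1.05, 0.385, 0.008, 0, -1.194, -0.259], TCP at [161.779, -603.678, 231.312] pointing down, gripper open.
Joint ranges: [-3.14, 3.14], [-1.21, 2.06], [-1.07, 1.41], [-3.16, 2.05], [-2.99, -0.16], [-3.1, 3.1]. Speed limits (rad/s): [2.79, 2.79, 3.14, 3.14, 3.14, 3.14].

## Interface

Orientations are given as a unit quaternion [x, y, z, w].
In Python, from bench import arm gives the robot as it stands.
- The arm moves only by the tool send_rows, never from a script. Its arguments are lists of equal length, an entry for each row: "translation": the shift along the tool's x, y, z in mm, a list of three; "dr": the turn, a rotation vector about the tool's x, y, z in degrees, a list of three; "grip": the finger opening in mm, from 0 to 85.4. In form: {"translation": [[dx, dy, dz], ...], "dr": [[ax, ay, az], ...], "grip": [grip, ...]}. A call has exactly 5 rows; each row shifts and turns the commanded pose from where the row before left it, along the tool's axes as they then stand; what a row does not reach is not made up. A row lasts 1/8 s, in which the tool goes at most 62.5 mm and 10.7 degrees, less where a joint would pass 70% of its speed; a pose out of reach is approached as far as the arm can. A call with a gripper value outside its range is refused whole. The fingers move at their own pace and stop on an object; the grip force is fixed at half the most. Time passes only in rows, so rows that do not move let the fingers close, or fill a call up. It gives the time, the measured TCP pose, the force and the opening at its end, in the units of the state.
- arm.read_state(): the state, without advancing time (a new reading comes with each control period).
- arm.get_image(name): name is "scene" or "top"; returns the picture (420x560x3 uint8, red, green, blue); there is no depth.
- arm.camera_info(name): a dict with "fx", "fy", "cx", "cy" (pixels), "cam_to_world" (4x4, takes a point from camera to world coordinates). Camera axes: x right, y down, z forward; pixel columns grow to the right and rows downward; lengths in mm; the calibration is good to about 2 mm. A picture is of the moment at which its call begins. camera_info takes no time and is no camera call.
- arm.job_done(): hands the job in, once; it reports no verdict.
Trained networks look in the newest picture that a camera, given by its name, has taken for a name from the list of things; names that differ only in an ending like _2 or _b are one class to them, and where a whole thing is asked for, a point or a joint stands for the part that bears it (a point fixed in the world has none). Each returns a list of dicts, best first, with "confidence" (0 to 1); they miss things now and then, are a little off and sometimes report something else, mostly with a low value. They report only what shows in the picture. A call takes as long as a camera call. They do not tell look-alikes from the thing itself.
- arm.search_frame(thing, camera): "xyz" ([x, y, z] in mm, in world coordinates, good to about 4 mm: the middle of the surface that is visible of it).
- arm.place_of(thing, camera): "xyz" ([x, y, z] in mm, in world coordinates, good to about 4 mm: a listed point, or the origin of a listed thing).
The state is a dict: "clock": time; "joints": joint angles; "joint_vel": joint speeds; "joint_efforts": joint torques, N m; "position": TCP position; "ee_rot": TCP orientation; "contact_force": force on the tool from outside, world axes, zero at the start; "wrist_torque": the same for the moment, N m; "gripper_width": finger opening in mm.
Only numpy, scipy, OpenCV 4.12 (cv2) and the standard library are available. Lean on these libraries where they do the work, as an engineer would, in place of code of your own. Each camera call takes 0.05 s, during which the arm holds its last target.

## Task

Take the scraper block and, without putting fingers to the links on the board, sweep every loose bracelet link off the folded stand's board into the scrap tray beside it, while the board stays folded. Then swing the board up (it has a red bar for this) until it snaps fully open, set every watch case dial up and flat on the blue deck (wholly on it, not stacked), and have the scraper standing back on the middle of its mat at the end. Leave the punch, mallet and tin alone; a link that strays onto the plank may be put into the tray by hand.

Things in the scene. Friction and masses are not known exactly. Their poses are not given: they have to be found in the camera images.
- stand: Folding display stand fixed to the plank: dark wooden base 130 (x) x 210 (y) mm with a blue felt deck, its top 12 mm above the origin. Origin: centre of the base's underside; x points to the hinge edge (away from the robot), y to the tray, z up. A pale board is hinged along the +x edge (axis along y at x=+60, z=+16 mm) and, folded, lies flat over the deck.
- board_top (a point): Centre of the pale board's upper face, 22 mm above the stand's origin when folded; its axes are then the stand's. The face is 118 (x) x 210 (y) mm. Brass rails 8 mm high stand on it along three edges (inner faces at x=-55, x=+55, y=-101 mm from this point); the edge over the tray (y=+105 mm) is open.
- board (a joint): Opening angle of the stand's board, rad: 0 folded, 1.85 fully open (a little past upright, leaning away from the robot). An over-centre spring pulls it shut below about 1.1 rad and snaps it fully open above that; lifting it takes about 2.5 N at the bar when folded, falling to nothing at 1.1 rad; there is no latch.
- bar (a point): Centre of the red round bar (diameter 12 mm, 30 mm long, along the hinge axis) for lifting the board. It sits on a 10 mm wide brass stem at the board's free edge on the robot's side, 30 mm beyond that edge: 150 mm from the hinge axis, 18 mm above the plank when folded. Held by its two flat ends it can turn between the fingers.
- tray: Open aluminium scrap tray, fixed, butted against the stand's +y side below the board's open edge: 136 (x) x 76 (y) mm, floor 3 mm thick, walls 28 mm high on three sides; the fourth is the side of the stand's base. Origin: centre of its underside; axes as the stand's.
- mat: Black rubber mat, fixed, 140 (x) x 80 (y) x 3 mm, the scraper's place. Origin: centre of its underside.
- scraper: Scraper block standing on its foot, about 0.22 kg: dark steel foot 100 (x) x 32 (y) x 20 mm, with an orange handle 66 (x) x 16 (y) mm on top of it from 20 to 60 mm height. Origin: centre of the foot's underside; z up.
- link0: Loose steel bracelet link with a brass stripe, 16 x 12 x 7 mm, 10 g, lying flat on the folded board at the start; may be absent. Origin: centre of its underside.
- link1: Loose steel bracelet link with a brass stripe, 16 x 12 x 7 mm, 10 g, lying flat on the folded board at the start; may be absent. Origin: centre of its underside.
- link2: Loose steel bracelet link with a brass stripe, 16 x 12 x 7 mm, 10 g, lying flat on the folded board at the start; may be absent. Origin: centre of its underside.
- link3: Loose steel bracelet link with a brass stripe, 16 x 12 x 7 mm, 10 g, lying flat on the folded board at the start; may be absent. Origin: centre of its underside.
- link4: Loose steel bracelet link with a brass stripe, 16 x 12 x 7 mm, 10 g, lying flat on the folded board at the start; may be absent. Origin: centre of its underside.
- link5: Loose steel bracelet link with a brass stripe, 16 x 12 x 7 mm, 10 g, lying flat on the folded board at the start; may be absent. Origin: centre of its underside.
- case0: Silver round watch case, diameter 40 mm, 14 mm thick, about 70 g, white dial on top, lying dial up on the plank to the robot's right; its small crown and lugs are for looks. May be absent. Origin: centre of its underside; z towards the dial.
- case1: Silver round watch case, diameter 40 mm, 14 mm thick, about 70 g, white dial on top, lying dial up on the plank to the robot's right; its small crown and lugs are for looks. May be absent. Origin: centre of its underside; z towards the dial.
- case2: Silver round watch case, diameter 40 mm, 14 mm thick, about 70 g, white dial on top, lying dial up on the plank to the robot's right; its small crown and lugs are for looks. May be absent. Origin: centre of its underside; z towards the dial.
- case3: Silver round watch case, diameter 40 mm, 14 mm thick, about 70 g, white dial on top, lying dial up on the plank to the robot's right; its small crown and lugs are for looks. May be absent. Origin: centre of its underside; z towards the dial.
- punch: Red-handled punch lying on the plank, 170 mm long; to be left alone. Origin on its underside, between handle and shank.
- mallet: Wooden mallet lying on the plank, 250 mm long; to be left alone. Origin under its handle.
- tin: Open green round tin of buckles, diameter 84 mm, 30 mm high; to be left alone. Origin: centre of its underside.
Not all that is in view belongs to the job. Of the things that look like the tray, take the one that is farthest from the robot's base at the start.

How it is judged (in metres and radians):
On the way, in this order (a step that is already met when the one before it is completed fails the run):
1. the scraper's foot is on the folded board (x of scraper in the frame of stand between -0.06 and 0.06 m and y of scraper in the frame of stand between -0.1 and 0.1 m and z of scraper in the frame of stand below 0.028 m and value of joint board below 0.1 rad), for 0.1 s.
2. every link is in the tray, the board still folded (x of link0 in the frame of tray between -0.068 and 0.068 m and y of link0 in the frame of tray between -0.042 and 0.038 m and z of link0 in the frame of tray between -0.005 and 0.024 m and x of link1 in the frame of tray between -0.068 and 0.068 m and y of link1 in the frame of tray between -0.042 and 0.038 m and z of link1 in the frame of tray between -0.005 and 0.024 m and x of link2 in the frame of tray between -0.068 and 0.068 m and y of link2 in the frame of tray between -0.042 and 0.038 m and z of link2 in the frame of tray between -0.005 and 0.024 m and x of link3 in the frame of tray between -0.068 and 0.068 m and y of link3 in the frame of tray between -0.042 and 0.038 m and z of link3 in the frame of tray between -0.005 and 0.024 m and x of link4 in the frame of tray between -0.068 and 0.068 m and y of link4 in the frame of tray between -0.042 and 0.038 m and z of link4 in the frame of tray between -0.005 and 0.024 m and x of link5 in the frame of tray between -0.068 and 0.068 m and y of link5 in the frame of tray between -0.042 and 0.038 m and z of link5 in the frame of tray between -0.005 and 0.024 m and value of joint board below 0.1 rad), for 0.2 s.
3. the board has snapped fully open (value of joint board above 1.75 rad), for 0.3 s.
At the end, for the whole second after the job is handed in: Links in the tray (at most 24 mm above its underside); board open past 1.75 rad; each case dial up, flat (0.1 rad) on the deck, its centre 18 mm or more inside the deck's edges; scraper upright on its mat, within 30 mm of the mat's centre; all at rest (x of link0 in the frame of tray between -0.068 and 0.068 m and y of link0 in the frame of tray between -0.042 and 0.038 m and z of link0 in the frame of tray between -0.005 and 0.024 m and x of link1 in the frame of tray between -0.068 and 0.068 m and y of link1 in the frame of tray between -0.042 and 0.038 m and z of link1 in the frame of tray between -0.005 and 0.024 m and x of link2 in the frame of tray between -0.068 and 0.068 m and y of link2 in the frame of tray between -0.042 and 0.038 m and z of link2 in the frame of tray between -0.005 and 0.024 m and x of link3 in the frame of tray between -0.068 and 0.068 m and y of link3 in the frame of tray between -0.042 and 0.038 m and z of link3 in the frame of tray between -0.005 and 0.024 m and x of link4 in the frame of tray between -0.068 and 0.068 m and y of link4 in the frame of tray between -0.042 and 0.038 m and z of link4 in the frame of tray between -0.005 and 0.024 m and x of link5 in the frame of tray between -0.068 and 0.068 m and y of link5 in the frame of tray between -0.042 and 0.038 m and z of link5 in the frame of tray between -0.005 and 0.024 m and x of case0 in the frame of stand between -0.047 and 0.047 m and y of case0 in the frame of stand between -0.087 and 0.087 m and z of case0 in the frame of stand between 0.008 and 0.016 m and angle between each of case0, case1, case2, case3, scraper's own z axis and vertical below 0.1 rad and x of case1 in the frame of stand between -0.047 and 0.047 m and y of case1 in the frame of stand between -0.087 and 0.087 m and z of case1 in the frame of stand between 0.008 and 0.016 m and x of case2 in the frame of stand between -0.047 and 0.047 m and y of case2 in the frame of stand between -0.087 and 0.087 m and z of case2 in the frame of stand between 0.008 and 0.016 m and x of case3 in the frame of stand between -0.047 and 0.047 m and y of case3 in the frame of stand between -0.087 and 0.087 m and z of case3 in the frame of stand between 0.008 and 0.016 m and horizontal distance between scraper and mat below 0.03 m and z of scraper in the frame of mat below 0.008 m and linear speed of each of link0, link1, link2, link3, link4, link5, case0, case1, case2, case3, scraper below 0.02 m/s and value of joint board above 1.75 rad); the robot touches nothing.
It fails at once if the fingers touch a link that lies on the board ((contact force between the fingers and link0 above 0.5 N and z of link0 in the frame of stand between 0.018 and 0.028 m and x of link0 in the frame of stand between -0.06 and 0.06 m and y of link0 in the frame of stand between -0.105 and 0.1 m) or (contact force between the fingers and link1 above 0.5 N and z of link1 in the frame of stand between 0.018 and 0.028 m and x of link1 in the frame of stand between -0.06 and 0.06 m and y of link1 in the frame of stand between -0.105 and 0.1 m) or (contact force between the fingers and link2 above 0.5 N and z of link2 in the frame of stand between 0.018 and 0.028 m and x of link2 in the frame of stand between -0.06 and 0.06 m and y of link2 in the frame of stand between -0.105 and 0.1 m) or (contact force between the fingers and link3 above 0.5 N and z of link3 in the frame of stand between 0.018 and 0.028 m and x of link3 in the frame of stand between -0.06 and 0.06 m and y of link3 in the frame of stand between -0.105 and 0.1 m) or (contact force between the fingers and link4 above 0.5 N and z of link4 in the frame of stand between 0.018 and 0.028 m and x of link4 in the frame of stand between -0.06 and 0.06 m and y of link4 in the frame of stand between -0.105 and 0.1 m) or (contact force between the fingers and link5 above 0.5 N and z of link5 in the frame of stand between 0.018 and 0.028 m and x of link5 in the frame of stand between -0.06 and 0.06 m and y of link5 in the frame of stand between -0.105 and 0.1 m)).
It fails at once if punch, mallet or tin moved more than 30 mm (distance of any of punch, mallet, tin from where it was at the start of the episode above 0.03 m).
Of link0, link1, link2, link3, link4, link5 only 3 to 6 are there at a start; the rules pass over those that are not, and their reading is None.
Of case0, case1, case2, case3 only 3 to 4 are there at a start; the rules pass over those that are not, and their reading is None.
At some moment in a run one of case0, case1, case2, case3, scraper may be knocked a few centimetres aside while the robot is not near it.
Once in a run the grip may slacken for a moment while it holds something.
It also fails if it takes over 210 s, if anything falls off the work surface, if the arm or the gripper's body presses on something with over 40 N, if the wrist force passes 120 N, or if a joint passes its speed limit or range.

## Working session

There is one attempt and no reset: what is moved stays moved. The work goes in short steps, Python scripts to look and compute and a tool call to move; the robot and the scene stay as the last step left them, time stands still between calls to the robot, and variables do not carry over. Pictures are saved under pics/ and viewed, and the job is handed in when it is done.

Besides the shell and the picture viewer there is one more tool, called as name(argument=value, ...), one argument or row to a line, values as JSON. send_rows: Moves the arm, as the interface text tells. Its arguments: {"type":"object","properties":{"translation":{"type":"array"},"dr":{"type":"array"},"grip":{"type":"array"}},"required":["translation","dr","grip"]}

```bash
ls; mkdir -p pics; python3 - <<'E'
from bench import arm
import cv2
s=arm.read_state(); print(s)
for n in("scene","top"):
    im=arm.get_image(n); cv2.imwrite(f"pics/{n}0.png",im[:,:,::-1])
    c=arm.camera_info(n); print(n,c)
E
```

```text
pics
{'clock': 0.0, 'joints': array([-1.05039652e+00,  3.85561550e-01,  6.64139390e-03, -5.25039094e-04,
       -1.19400112e+00, -2.58623546e-01]), 'joint_vel': array([ 0.00029567, -0.00076869,  0.00028079, -0.00098532, -0.00089281,
       -0.00028837]), 'joint_efforts': array([-7.39208663e-04, -3.92286873e+01,  1.88404155e+01,  4.18612540e+00,
       -4.53675617e-03,  1.03047111e-05]), 'position': array([ 161.63803   , -603.13511241,  230.22079872]), 'ee_rot': array([-1.30418628e-01,  9.91458417e-01,  1.07554771e-03, -1.77737812e-04]), 'contact_force': array([-0.87712299, -0.06669745, -0.473274  ]), 'wrist_torque': array([-0.00122078,  0.01642902, -0.00489828]), 'gripper_width': 85.47673045775655}
scene {'fx': 388.82060655910834, 'fy': 388.82060655910834, 'cx': 276.0182520086218, 'cy': 209.70379294348734, 'cam_to_world': array([[-1.17213714e-01,  8.62177196e-01, -4.92860455e-01,
         1.04095086e+03],
       [ 9.93083115e-01,  9.83367602e-02, -6.41545651e-02,
         9.50387671e+01],
       [-6.84630264e-03, -4.96971191e-01, -8.67740032e-01,
         9.56674041e+02],
       [ 0.00000000e+00,  0.00000000e+00,  0.00000000e+00,
         1.00000000e+00]])}
top {'fx': 408.71232762577597, 'fy': 408.71232762577597, 'cx': 279.90381211921715, 'cy': 210.04779027805196, 'cam_to_world': array([[-7.33528336e-03, -9.87034037e-01,  1.60343392e-01,
         3.20567069e+02],
       [-9.99952748e-01,  6.21727835e-03, -7.47315736e-03,
         2.61847065e+01],
       [ 6.37936117e-03, -1.60390633e-01, -9.87033003e-01,
         1.35143811e+03],
       [ 0.00000000e+00,  0.00000000e+00,  0.00000000e+00,
         1.00000000e+00]])}
```

View pics/scene0.png

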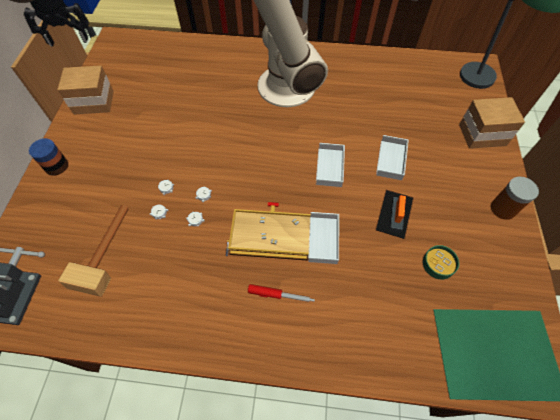

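View pics/top0.png

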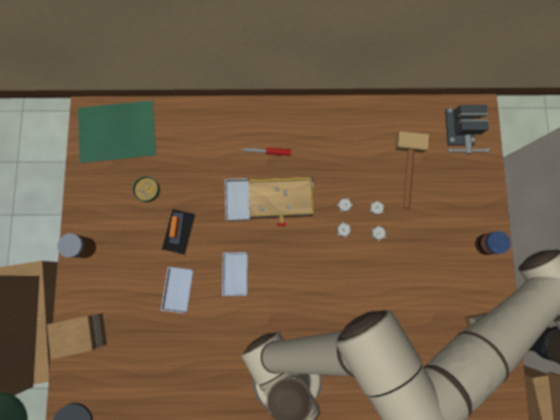

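```bash
python3 - <<'E'
from bench import arm
import numpy as np
np.set_printoptions(precision=1,suppress=True)
for n in("stand","board_top","bar","tray","mat","scraper","link0","case0"):
  for c in ("top","scene"):
    print(n,c,[(np.array(d["xyz"]),round(d["confidence"],2)) for d in arm.place_of(n,c)])
print(arm.read_state()["clock"])
E
```

```text
stand top [(array([579.3,  16.6,   0.1]), 0.83)]
stand scene [(array([577.9,  13.7,  -0.2]), 0.79)]
board_top top [(array([579.5,  18.8,  16.4]), 0.82)]
board_top scene []
bar top [(array([489. ,  12. ,  16.1]), 0.97)]
bar scene [(array([488.7,  17.7,  18.7]), 0.64)]
tray top [(array([332.7, 167.7,  -2. ]), 0.89), (array([572.5, 162.1,  -0.2]), 0.68), (array([287.5, 353.6,  -1.8]), 0.63)]
tray scene [(array([324.9, 169.1,  -1. ]), 0.91), (array([572.5, 162.3,  -3.2]), 0.84), (array([280.7, 350.1,   0.8]), 0.67)]
mat top [(array([473.9, 357.3,  -1.6]), 0.75), (array([579. ,  19.9,  15.6]), 0.45)]
mat scene [(array([470.2, 361.9,   4.6]), 0.95)]
scraper top [(array([482.7, 359.5,   1.3]), 0.91)]
scraper scene [(array([474.7, 358.5,   2.1]), 0.71)]
link0 top [(array([549.3,  -8.4,  19.9]), 0.55)]
link0 scene [(array([596.3,   3.6,  20.3]), 0.55), (array([603.8,  32.1,  25. ]), 0.54), (array([540.9,  81.2,  21.3]), 0.54), (array([548.1,  -8.8,  20.9]), 0.37), (array([471.5, 358.8,   2. ]), 0.36)]
case0 top [(array([ 548. , -301.4,    0.9]), 0.7), (array([ 473.9, -190.3,    2.2]), 0.66), (array([ 556.4, -193.8,   -1.2]), 0.46)]
case0 scene [(array([ 556.1, -195.7,    3.9]), 0.72), (array([ 458.4, -310. ,    2.5]), 0.72), (array([ 545.1, -303.9,    4.9]), 0.52), (array([ 471.2, -187.5,    2.6]), 0.52), (array([611.1, 461.9,   1. ]), 0.27)]
0.9
```

```bash
cat > h.py <<'E'
import numpy as np, cv2
from bench import arm
from scipy.spatial.transform import Rotation as R
np.set_printoptions(precision=1,suppress=True)
def proj(n,p):
    c=arm.camera_info(n);T=np.linalg.inv(c["cam_to_world"]);p=np.atleast_2d(np.array(p,float))
    q=p@T[:3,:3].T+T[:3,3]
    return np.c_[c["fx"]*q[:,0]/q[:,2]+c["cx"],c["fy"]*q[:,1]/q[:,2]+c["cy"]]
def unproj(n,uv,z):
    c=arm.camera_info(n);M=c["cam_to_world"];u=np.atleast_2d(np.array(uv,float))
    d=np.c_[(u[:,0]-c["cx"])/c["fx"],(u[:,1]-c["cy"])/c["fy"],np.ones(len(u))]@M[:3,:3].T
    t=(z-M[2,3])/d[:,2]
    return M[:3,3]+d*t[:,None]
def crop(n,im,ctr,half,name,s=5,lines=()):
    # ctr world; half px
    u,v=proj(n,ctr)[0]; x0,y0=int(u-half[0]),int(v-half[1]); x0=max(x0,0);y0=max(y0,0)
    c=cv2.resize(im[y0:y0+2*half[1],x0:x0+2*half[0],::-1],None,fx=s,fy=s,interpolation=cv2.INTER_CUBIC)
    for L,col in lines:
        p=((proj(n,L)-[x0,y0]+.5)*s).astype(np.int32); cv2.polylines(c,[p],True,col,1)
    cv2.imwrite("pics/"+name,c); print(name,"origin",x0,y0,"scale",s)
def rect(x,y,yaw,sx,sy,z,ox=0,oy=0):
    c,s=np.cos(yaw),np.sin(yaw)
    return [[x+c*(ox+a)-s*(oy+b),y+s*(ox+a)+c*(oy+b),z] for a,b in((-sx/2,-sy/2),(sx/2,-sy/2),(sx/2,sy/2),(-sx/2,sy/2))]
def st():
    s=arm.read_state(); r=R.from_quat(s["ee_rot"]).as_matrix()
    print("t",round(s["clock"],2),"pos",s["position"],"x",r[:,0].round(3),"y",r[:,1].round(3),"z",r[:,2].round(3),"F",s["contact_force"],"w",round(s["gripper_width"],1)); return s,r
E
cat > a.py <<'E'
from h import *
im={n:arm.get_image(n) for n in("scene","top")}
x,y,yaw=578.5,16,np.radians(2)
L=[(rect(x,y,yaw,118,210,22,1,0),(0,0,255)),(rect(x,y,yaw,130,210,0),(0,255,0)),(rect(x,y,yaw,136,76,28,0,143),(255,0,255)),(rect(x,y,yaw,12,30,18,-90,0),(255,0,0))]
M=[(rect(476,359,0,140,80,3),(0,255,0)),(rect(478,359,0,66,16,60),(255,255,0)),(rect(478,359,0,100,32,20),(0,0,255))]
for n in im:
    crop(n,im[n],[570,50,20],(75,45),f"stand_{n}.png",5,L)
    crop(n,im[n],[476,359,10],(40,40),f"mat_{n}.png",7,M)
E
python3 a.py
```

```text
stand_scene.png origin 207 185 scale 5
mat_scene.png origin 356 173 scale 7
stand_top.png origin 194 155 scale 5
mat_top.png origin 135 189 scale 7
```

View pics/stand_scene.png

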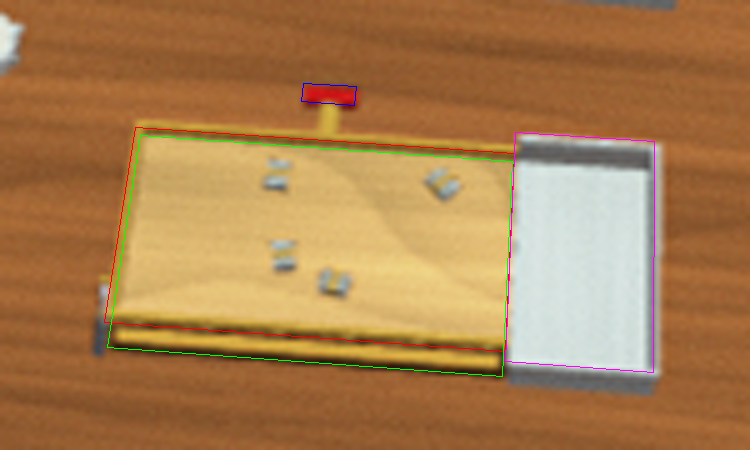

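View pics/stand_top.png

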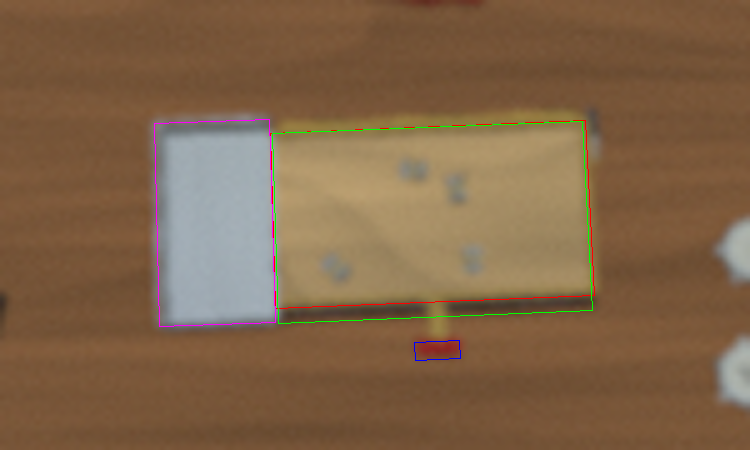

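View pics/mat_scene.png

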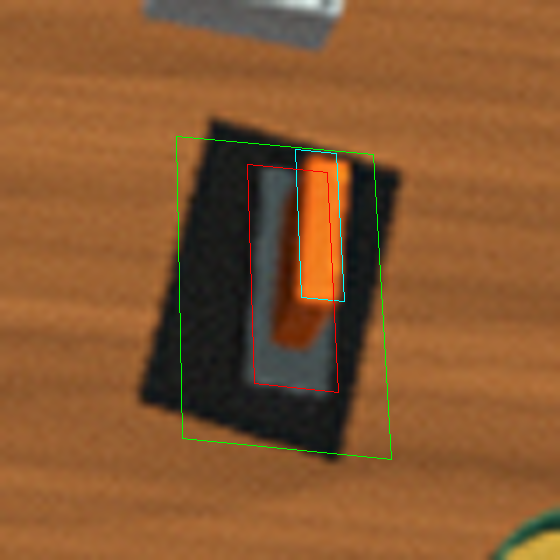

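View pics/mat_top.png

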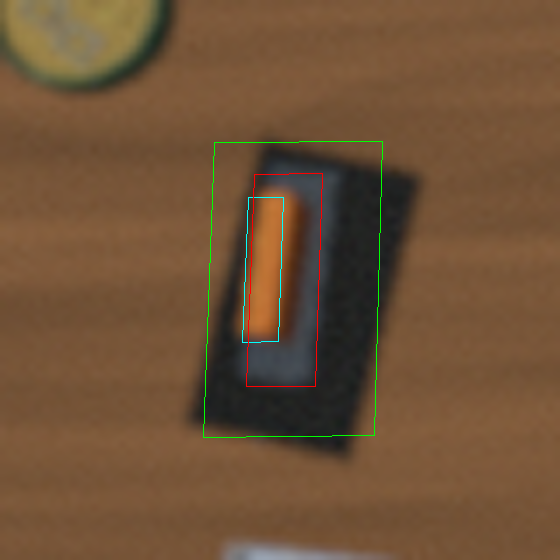

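```bash
python3 - <<'E'
from h import *
def f(n,o,s,pts,z):
    p=unproj(n,np.array(pts)/s-.5+np.array(o),z); print(n,p[:,:2].tolist() if 0 else p[:,:2].round(0).tolist(),"mean",p.mean(0)); return p
o=(356,173)
p=f("scene",o,7,[(212,120),(400,172),(338,460),(140,402)],3); print(np.degrees(np.arctan2(*(p[3]-p[0])[[1,0]])),np.degrees(np.arctan2(*(p[2]-p[1])[[1,0]])))
p=f("scene",o,7,[(309,153),(351,160),(338,302),(297,297)],60);print(np.degrees(np.arctan2(*(p[3]-p[0])[[1,0]])),np.degrees(np.arctan2(*(p[2]-p[1])[[1,0]])))
o=(135,189)
p=f("top",o,7,[(263,143),(418,180),(350,458),(192,420)],3);print(np.degrees(np.arctan2(*(p[3]-p[0])[[1,0]])),np.degrees(np.arctan2(*(p[2]-p[1])[[1,0]])))
p=f("top",o,7,[(257,190),(300,192),(278,336),(237,332)],58);print(np.degrees(np.arctan2(*(p[3]-p[0])[[1,0]])),np.degrees(np.arctan2(*(p[2]-p[1])[[1,0]])))
p=f("top",o,7,[(268,162),(340,172),(312,385),(243,377)],20);print(np.degrees(np.arctan2(*(p[3]-p[0])[[1,0]])),np.degrees(np.arctan2(*(p[2]-p[1])[[1,0]])))
print("links",unproj("scene",np.array([(277,175),(283,255),(334,283),(442,184)])/5-.5+[207,185],27))
E
```

```text
scene [[396.0, 334.0], [413.0, 410.0], [548.0, 378.0], [532.0, 303.0]] mean [472.5 356.1   3. ]
-12.81646911647681 -12.940650223604484
scene [[446.0, 356.0], [447.0, 372.0], [511.0, 364.0], [511.0, 349.0]] mean [479.  360.6  60. ]
-6.130725013412149 -6.929508421391305
top [[546.0, 376.0], [527.0, 302.0], [396.0, 330.0], [414.0, 405.0]] mean [470.7 353.    3. ]
167.71069644598776 167.83572859409708
top [[515.0, 364.0], [514.0, 344.0], [448.0, 352.0], [450.0, 370.0]] mean [481.6 357.5  58. ]
174.06746814794934 173.2616068648929
top [[534.0, 369.0], [529.0, 335.0], [429.0, 345.0], [433.0, 377.0]] mean [481.  356.4  20. ]
175.42262366471766 174.3368136277642
links [[547.7  -8.2  27. ]
 [595.2   1.5  27. ]
 [608.4  30.4  27. ]
 [543.1  81.4  27. ]]
```

send_rows(
  translation=[
    [0,0,0],
    [0,0,0],
    [-36,46,0],
    [-36,46,0],
    [-36,46,0],
  ],
  dr=[
    [0,0,10],
    [0,0,5],
    [0,0,0],
    [0,0,0],
    [0,0,0],
  ],
  grip=[85,85,85,85,85],
)

```text
clock: 1.62
position: [270.6, -464.4, 231.4]
ee_rot: [0.0, 1.0, -0.0, 0.0]
contact_force: [0.8, 0.7, 0.3]
gripper_width: 84.7
```

```bash
python3 -c "
from h import *
st()"
```

```text
t 1.62 pos [ 270.6 -464.4  231.4] x [-1.  0. -0.] y [ 0.  1. -0.] z [ 0. -0. -1.] F [0.8 0.7 0.3] w 84.7
```

send_rows(
  translation=[
    [-42,44,0],
    [-42,44,0],
    [-42,44,0],
    [-42,44,0],
    [-42,44,0],
  ],
  dr=[
    [0,0,0],
    [0,0,0],
    [0,0,0],
    [0,0,0],
    [0,0,0],
  ],
  grip=[85,85,85,85,85],
)

```text
clock: 2.25
position: [481.0, -244.0, 231.7]
ee_rot: [-0.0, 1.0, -0.0, 0.0]
contact_force: [0.5, -1.2, 0.8]
gripper_width: 85.3
```

send_rows(
  translation=[
    [0,61,0],
    [0,61,0],
    [0,61,0],
    [0,61,0],
    [0,61,0],
  ],
  dr=[
    [0,0,0],
    [0,0,0],
    [0,0,0],
    [0,0,0],
    [0,0,0],
  ],
  grip=[85,85,85,85,85],
)

```text
clock: 2.88
position: [479.6, 61.4, 231.8]
ee_rot: [-0.0, 1.0, 0.0, 0.001]
contact_force: [0.7, -0.4, -0.6]
gripper_width: 84.9
```

send_rows(
  translation=[
    [0,61,0],
    [0,61,0],
    [0,61,0],
    [0,60,0],
    [0,55,0],
  ],
  dr=[
    [0,0,0],
    [0,0,0],
    [0,0,0],
    [0,0,0],
    [0,0,6],
  ],
  grip=[85,85,85,85,85],
)

```text
clock: 3.5
position: [479.5, 359.5, 231.5]
ee_rot: [0.053, 0.999, 0.0, 0.0]
contact_force: [0.3, -0.5, 0.8]
gripper_width: 85.2
```

```bash
python3 -c "
from h import *
s,r=st()
d=r.T@(np.array([480,358.5,s['position'][2]])-s['position']);print(d)
im=arm.get_image('scene');crop('scene',im,[476,359,60],(50,50),'m2.png',6)
"
```

```text
t 3.5 pos [479.5 359.5 231.5] x [-1.   0.1 -0. ] y [0.1 1.  0. ] z [ 0.  0. -1.] F [ 0.3 -0.5  0.8] w 85.2
[-0.6 -0.9 -0. ]
m2.png origin 351 153 scale 6
```

View pics/m2.png

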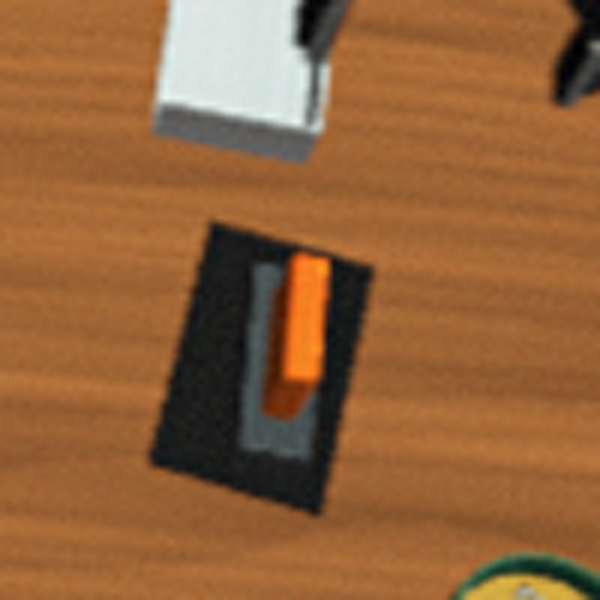

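send_rows(
  translation=[
    [0,0,50],
    [0,0,50],
    [0,0,50],
    [0,0,30],
    [0,0,21],
  ],
  dr=[
    [0,0,0],
    [0,0,0],
    [0,0,0],
    [0,0,0],
    [0,0,0],
  ],
  grip=[85,85,85,85,85],
)

```text
clock: 4.18
position: [479.4, 356.8, 28.6]
ee_rot: [0.052, 0.999, -0.001, -0.001]
contact_force: [0.3, 0.4, -0.6]
gripper_width: 84.7
```

send_rows(
  translation=[
    [0,0,0],
    [0,0,0],
    [0,0,0],
    [0,0,0],
    [0,0,0],
  ],
  dr=[
    [0,0,0],
    [0,0,0],
    [0,0,0],
    [0,0,0],
    [0,0,0],
  ],
  grip=[5,5,5,5,5],
)

```text
clock: 4.8
position: [480.3, 357.9, 31.5]
ee_rot: [0.052, 0.999, 0.001, 0.001]
contact_force: [-0.1, 0.5, 4.8]
gripper_width: 15.1
```

```bash
python3 -c "
from h import *
s,r=st()
im=arm.get_image('scene');crop('scene',im,[476,359,60],(50,50),'m3.png',6)
"
```

```text
t 4.8 pos [480.3 357.9  31.5] x [-1.   0.1 -0. ] y [0.1 1.  0. ] z [ 0.  0. -1.] F [-0.1  0.5  4.8] w 15.1
m3.png origin 351 153 scale 6
```

View pics/m3.png

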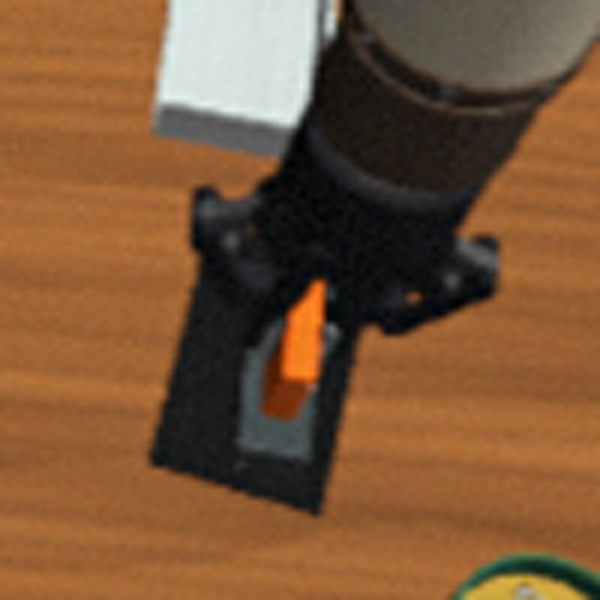

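send_rows(
  translation=[
    [0,0,-20],
    [0,0,-30],
    [0,0,-30],
    [0,0,-40],
    [0,0,0],
  ],
  dr=[
    [0,0,0],
    [0,0,0],
    [0,0,0],
    [0,0,0],
    [0,0,0],
  ],
  grip=[5,5,5,5,5],
)

```text
clock: 5.48
position: [480.9, 358.6, 153.2]
ee_rot: [0.052, 0.999, 0.003, 0.002]
contact_force: [0.1, 0.1, -3.1]
gripper_width: 15.1
```

```bash
python3 -c "
from h import *
s,r=st()
x,y,z=s['position']; z-=28; yw=np.radians(-6)
for n in ('scene','top'):
  im=arm.get_image(n);crop(n,im,[476,359,100],(50,50),'m4%s.png'%n,6,[(rect(x,y,yw,100,32,z),(0,0,255)),(rect(x,y,yw,100,32,z+20),(0,255,0)),(rect(x,y,yw,66,16,z+60),(255,255,0))])
"
```

```text
t 5.47 pos [480.9 358.6 153.2] x [-1.   0.1 -0. ] y [0.1 1.  0. ] z [ 0.  0. -1.] F [ 0.1  0.1 -3.1] w 15.1
m4scene.png origin 355 146 scale 6
m4top.png origin 118 176 scale 6
```

View pics/m4scene.png

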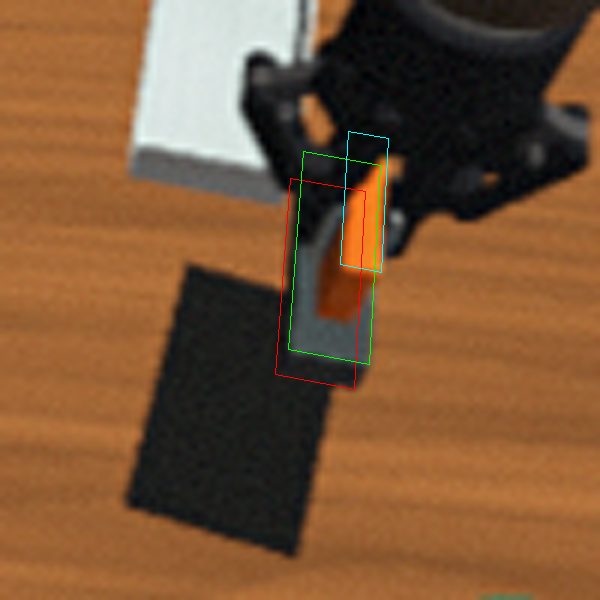

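View pics/m4top.png

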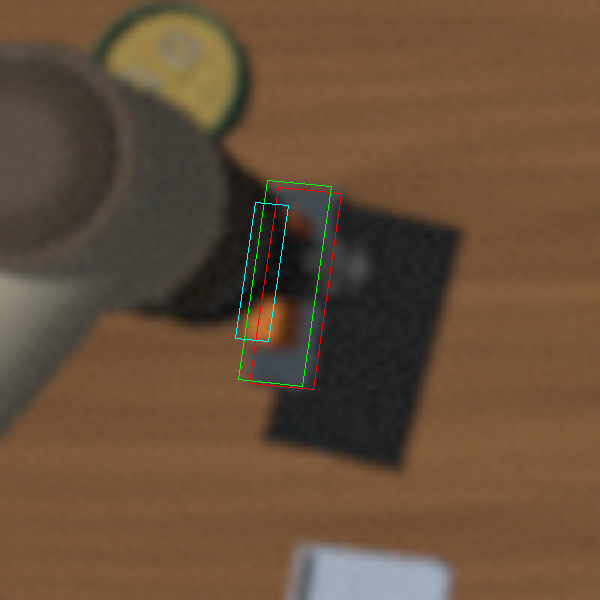

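send_rows(
  translation=[
    [0,0,0],
    [-11,-51,0],
    [-11,-51,0],
    [-11,-51,0],
    [-11,-51,0],
  ],
  dr=[
    [0,0,-8],
    [0,0,0],
    [0,0,0],
    [0,0,0],
    [0,0,0],
  ],
  grip=[5,5,5,5,5],
)

```text
clock: 6.2
position: [529.7, 152.8, 148.0]
ee_rot: [-0.017, 1.0, -0.001, -0.002]
contact_force: [0.0, -0.7, -2.7]
gripper_width: 15.1
```

send_rows(
  translation=[
    [-11,-51,0],
    [-11,-51,0],
    [-11,-51,0],
    [-9,-49,0],
    [0,0,30],
  ],
  dr=[
    [0,0,0],
    [0,0,0],
    [0,0,0],
    [0,0,0],
    [0,0,0],
  ],
  grip=[5,5,5,5,5],
)

```text
clock: 6.82
position: [580.8, -48.6, 119.7]
ee_rot: [-0.015, 1.0, -0.0, 0.001]
contact_force: [0.2, -0.0, -3.1]
gripper_width: 15.4
```

send_rows(
  translation=[
    [0,0,30],
    [0,0,20],
    [0,0,0],
    [0,0,0],
    [0,0,0],
  ],
  dr=[
    [0,0,0],
    [0,0,0],
    [0,0,0],
    [0,0,0],
    [0,0,0],
  ],
  grip=[5,5,5,5,5],
)

```text
clock: 7.45
position: [580.4, -45.3, 71.1]
ee_rot: [-0.018, 1.0, 0.0, 0.001]
contact_force: [-0.1, -0.8, -2.1]
gripper_width: 15.5
```

```bash
cat > b.py <<'E'
from h import *
import sys
tag=sys.argv[1]
s,r=st()
p=s['position']; yw=np.arctan2(r[1,1],r[0,1])-np.pi/2
c=np.radians(2);d=p[:2]-[578.5,16];print("yaw",np.degrees(yw),"in stand",[d@[np.cos(c),np.sin(c)],d@[-np.sin(c),np.cos(c)]])
x,y,z=p; z-=28
S=(578.5,16,c)
L=[(rect(x,y,yw,100,32,z),(0,0,255)),(rect(x,y,yw,66,16,z+60),(255,255,0)),(rect(*S,110,202,30,0,4),(255,0,0)),(rect(*S,110,206,22,0,2),(0,255,0))]
for n in ('scene','top'):
  im=arm.get_image(n);crop(n,im,[570,40,20],(70,50),f'{tag}{n}.png',5.5,L)
E
python3 b.py p1
```

```text
t 7.45 pos [580.4 -45.3  71.1] x [-1. -0. -0.] y [-0.  1.  0.] z [ 0.  0. -1.] F [-0.1 -0.8 -2.1] w 15.5
yaw 2.0150402058914207 in stand [np.float64(-0.21118714400944114), np.float64(-61.2851952683046)]
p1scene.png origin 208 179 scale 5.5
p1top.png origin 202 150 scale 5.5
```

View pics/p1scene.png

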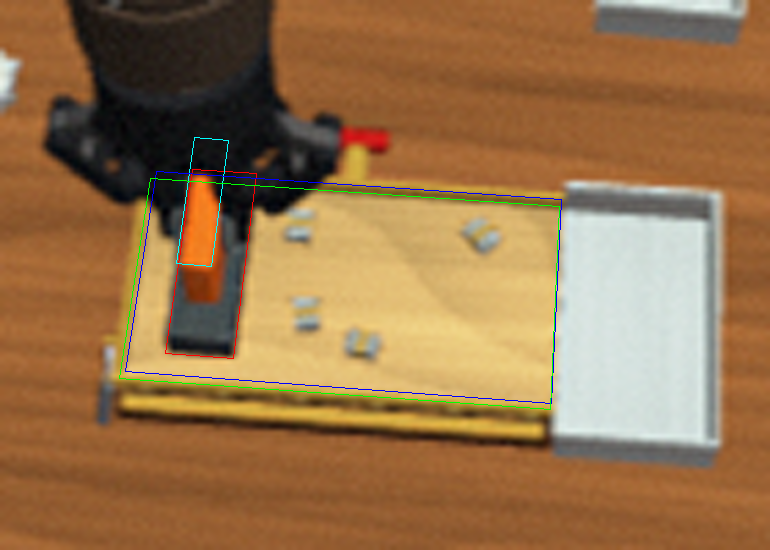

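View pics/p1top.png

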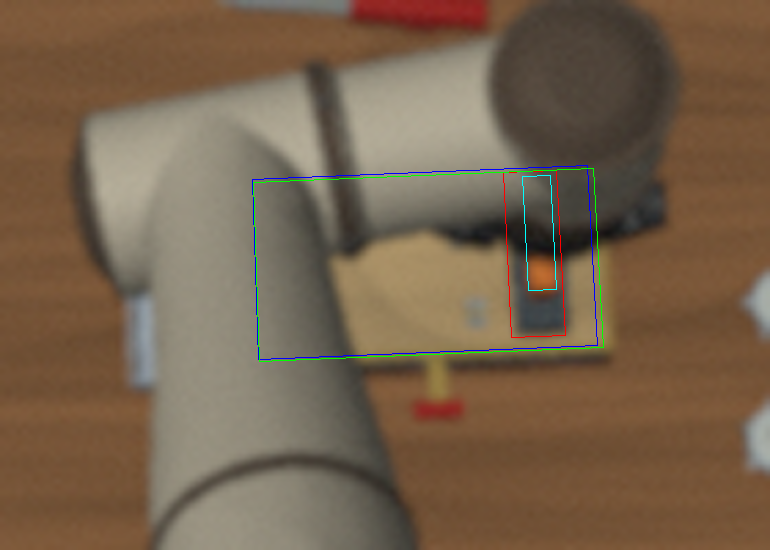

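send_rows(
  translation=[
    [0,0,10],
    [0,0,4],
    [0,0,3],
    [0,0,2],
    [0,0,0],
  ],
  dr=[
    [0,0,0],
    [0,0,0],
    [0,0,0],
    [0,0,0],
    [0,0,0],
  ],
  grip=[5,5,5,5,5],
)

```text
clock: 8.18
position: [579.9, -45.4, 51.2]
ee_rot: [-0.017, 1.0, -0.0, -0.0]
contact_force: [0.2, 0.5, -2.6]
gripper_width: 15.2
```

send_rows(
  translation=[
    [0,0,1],
    [0,0,1],
    [0,0,0],
    [0,0,0],
    [0,0,0],
  ],
  dr=[
    [0,0,0],
    [0,0,0],
    [0,0,0],
    [0,0,0],
    [0,0,0],
  ],
  grip=[5,5,5,5,5],
)

```text
clock: 8.8
position: [580.1, -45.4, 50.3]
ee_rot: [-0.018, 1.0, -0.0, 0.0]
contact_force: [-2.6, 0.3, 6.1]
gripper_width: 15.1
```

```bash
python3 b.py p2
```

```text
t 8.8 pos [580.1 -45.4  50.3] x [-1. -0. -0.] y [-0.  1. -0.] z [ 0. -0. -1.] F [-2.6  0.3  6.1] w 15.1
yaw 2.019115311195763 in stand [np.float64(-0.5184482831095304), np.float64(-61.41030277134993)]
p2scene.png origin 208 179 scale 5.5
p2top.png origin 202 150 scale 5.5
```

View pics/p2scene.png

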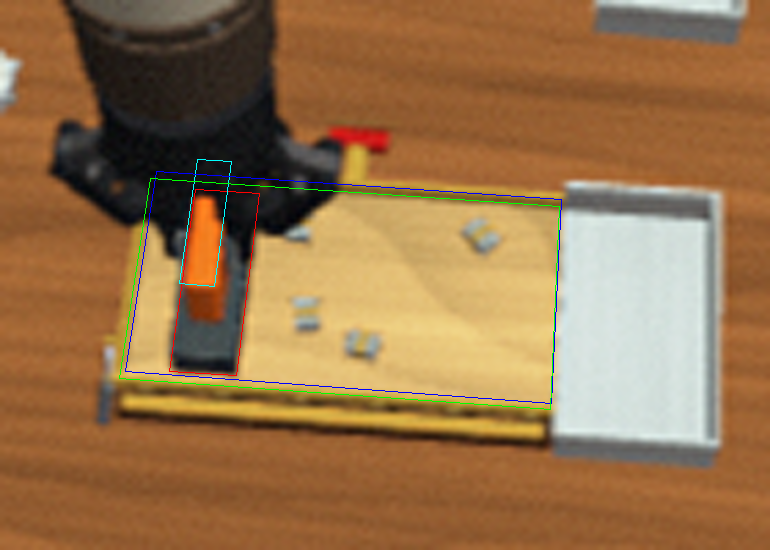

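send_rows(
  translation=[
    [0,8,0],
    [0,10,0],
    [0,10,0],
    [0,10,0],
    [0,10,0],
  ],
  dr=[
    [0,0,0],
    [0,0,0],
    [0,0,0],
    [0,0,0],
    [0,0,0],
  ],
  grip=[5,5,5,5,5],
)

```text
clock: 9.52
position: [579.2, 2.5, 50.3]
ee_rot: [-0.018, 1.0, -0.001, 0.001]
contact_force: [0.2, -5.4, 6.0]
gripper_width: 14.8
```

send_rows(
  translation=[
    [0,10,0],
    [0,10,0],
    [0,10,0],
    [0,10,0],
    [0,0,0],
  ],
  dr=[
    [0,0,0],
    [0,0,0],
    [0,0,0],
    [0,0,0],
    [0,0,0],
  ],
  grip=[5,5,5,5,5],
)

```text
clock: 10.15
position: [577.7, 43.5, 50.4]
ee_rot: [-0.018, 1.0, 0.0, 0.001]
contact_force: [-1.5, -0.9, 6.7]
gripper_width: 15.1
```

```bash
python3 b.py p3
```

```text
t 10.15 pos [577.7  43.5  50.4] x [-1. -0. -0.] y [-0.  1. -0.] z [ 0.  0. -1.] F [-1.5 -0.9  6.7] w 15.1
yaw 2.0909775684373764 in stand [np.float64(0.15347003393393796), np.float64(27.49671456942122)]
p3scene.png origin 208 179 scale 5.5
p3top.png origin 202 150 scale 5.5
```

View pics/p3scene.png

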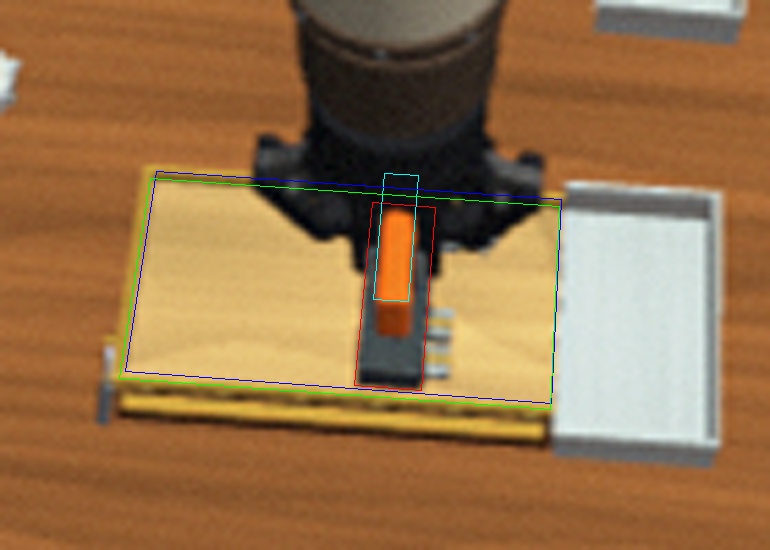

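send_rows(
  translation=[
    [0,10,0],
    [0,10,0],
    [0,10,0],
    [0,8,0],
    [0,7,0],
  ],
  dr=[
    [0,0,0],
    [0,0,0],
    [0,0,0],
    [0,0,0],
    [0,0,0],
  ],
  grip=[5,5,5,5,5],
)

```text
clock: 10.88
position: [575.9, 87.3, 50.3]
ee_rot: [-0.018, 1.0, -0.001, 0.001]
contact_force: [-0.0, -5.6, 6.8]
gripper_width: 15.0
```

send_rows(
  translation=[
    [0,7,0],
    [0,7,0],
    [0,7,0],
    [0,7,0],
    [0,7,0],
  ],
  dr=[
    [0,0,0],
    [0,0,0],
    [0,0,0],
    [0,0,0],
    [0,0,0],
  ],
  grip=[5,5,5,5,5],
)

```text
clock: 11.5
position: [574.5, 122.3, 50.3]
ee_rot: [-0.018, 1.0, -0.001, 0.0]
contact_force: [1.3, -4.9, 7.2]
gripper_width: 15.3
```

```bash
python3 b.py p4
```

```text
t 11.5 pos [574.5 122.3  50.3] x [-1. -0. -0.] y [-0.  1. -0.] z [ 0. -0. -1.] F [ 1.3 -4.9  7.2] w 15.3
yaw 2.053744541883246 in stand [np.float64(-0.2406280645305733), np.float64(106.33435177628843)]
p4scene.png origin 208 179 scale 5.5
p4top.png origin 202 150 scale 5.5
```

View pics/p4scene.png

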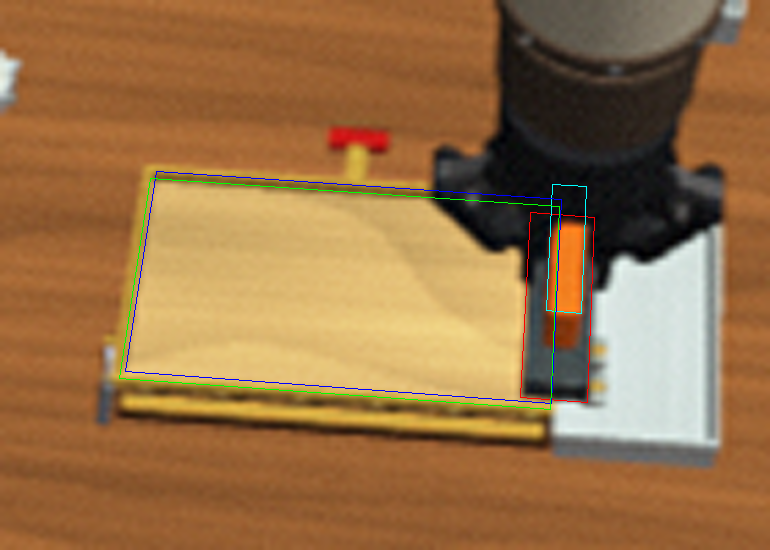

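send_rows(
  translation=[
    [0,4,0],
    [0,0,0],
    [0,0,-20],
    [0,0,-40],
    [0,0,-40],
  ],
  dr=[
    [0,0,0],
    [0,0,0],
    [0,0,0],
    [0,0,0],
    [0,0,0],
  ],
  grip=[5,5,5,5,5],
)

```text
clock: 12.22
position: [572.9, 127.3, 148.7]
ee_rot: [-0.017, 1.0, 0.0, -0.001]
contact_force: [-0.3, 0.7, -2.2]
gripper_width: 15.0
```

```bash
python3 b.py p5
```

```text
t 12.22 pos [572.9 127.3 148.7] x [-1. -0.  0.] y [-0.  1.  0.] z [-0.  0. -1.] F [-0.3  0.7 -2.2] w 15.0
yaw 1.9973900310382195 in stand [np.float64(-1.698158098764124), np.float64(111.40662812620893)]
p5scene.png origin 208 179 scale 5.5
p5top.png origin 202 150 scale 5.5
```

View pics/p5scene.png

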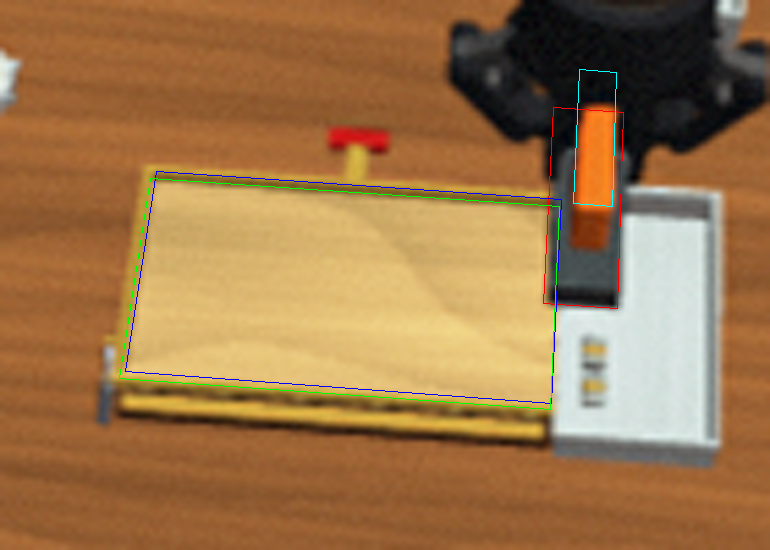

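send_rows(
  translation=[
    [18,45,0],
    [19,46,0],
    [19,47,0],
    [19,47,0],
    [18,46,0],
  ],
  dr=[
    [0,0,0],
    [0,0,0],
    [0,0,0],
    [0,0,0],
    [0,0,10],
  ],
  grip=[5,5,5,5,5],
)

```text
clock: 12.95
position: [470.7, 355.6, 147.2]
ee_rot: [0.072, 0.997, -0.001, -0.001]
contact_force: [0.6, 1.0, -3.2]
gripper_width: 15.4
```

```bash
cat > c.py <<'E'
from h import *
import sys
s,r=st(); p=s['position']
im=arm.get_image('scene')
S=(578.5,16,np.radians(2))
crop('scene',im,[570,140,10],(40,40),sys.argv[1]+'tray.png',7)
crop('scene',im,[476,359,60],(45,45),sys.argv[1]+'mat.png',7,[(rect(471.5,354.5,np.radians(-12.5),140,80,3),(0,255,0))])
E
python3 c.py q1
```

```text
t 12.95 pos [470.7 355.6 147.2] x [-1.   0.1  0. ] y [ 0.1  1.  -0. ] z [-0. -0. -1.] F [ 0.6  1.  -3.2] w 15.4
q1tray.png origin 275 195 scale 7
q1mat.png origin 356 158 scale 7
```

View pics/q1tray.png

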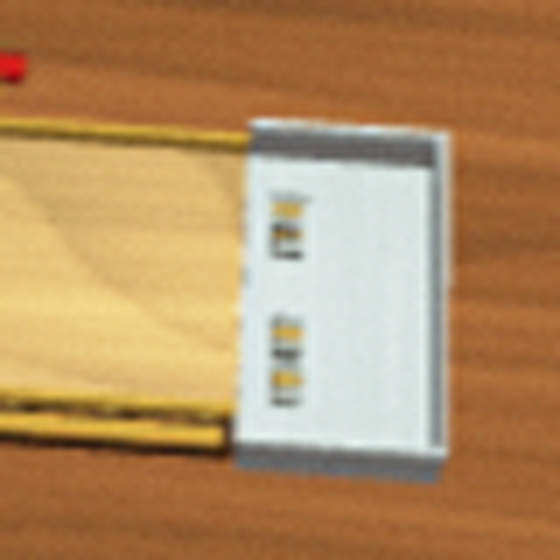

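View pics/q1mat.png

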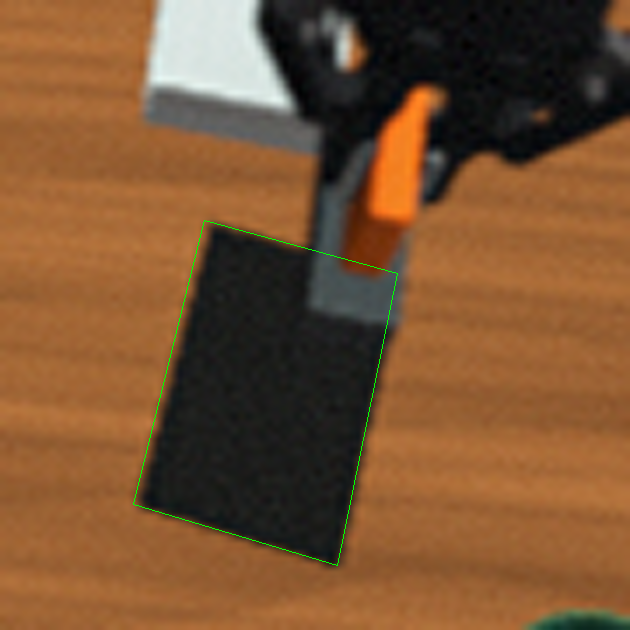

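send_rows(
  translation=[
    [0,0,40],
    [0,0,40],
    [0,0,24],
    [0,0,8],
    [0,0,3],
  ],
  dr=[
    [0,0,0],
    [0,0,0],
    [0,0,0],
    [0,0,0],
    [0,0,0],
  ],
  grip=[5,5,5,5,5],
)

```text
clock: 13.62
position: [472.7, 354.2, 33.7]
ee_rot: [0.07, 0.998, -0.0, -0.0]
contact_force: [0.0, -0.7, -2.1]
gripper_width: 15.2
```

send_rows(
  translation=[
    [0,0,1],
    [0,0,1],
    [0,0,0],
    [0,0,0],
    [0,0,0],
  ],
  dr=[
    [0,0,0],
    [0,0,0],
    [0,0,0],
    [0,0,0],
    [0,0,0],
  ],
  grip=[5,5,5,5,5],
)

```text
clock: 14.25
position: [472.9, 354.1, 32.5]
ee_rot: [0.07, 0.998, 0.0, 0.0]
contact_force: [0.6, -0.4, -2.8]
gripper_width: 15.4
```

send_rows(
  translation=[
    [0,0,1],
    [0,0,1],
    [0,0,0],
    [0,0,0],
    [0,0,0],
  ],
  dr=[
    [0,0,0],
    [0,0,0],
    [0,0,0],
    [0,0,0],
    [0,0,0],
  ],
  grip=[5,5,5,5,5],
)

```text
clock: 14.88
position: [473.0, 354.2, 31.4]
ee_rot: [0.069, 0.998, 0.0, 0.0]
contact_force: [-3.4, -0.5, 4.7]
gripper_width: 15.4
```

Contact. Open and rise.

send_rows(
  translation=[
    [0,0,0],
    [0,0,0],
    [0,0,0],
    [0,0,0],
    [0,0,-20],
  ],
  dr=[
    [0,0,0],
    [0,0,0],
    [0,0,0],
    [0,0,0],
    [0,0,0],
  ],
  grip=[85,85,85,85,85],
)

```text
clock: 15.5
position: [472.0, 353.1, 48.9]
ee_rot: [0.07, 0.998, -0.002, -0.001]
contact_force: [0.5, 0.4, 0.4]
gripper_width: 85.0
```

send_rows(
  translation=[
    [0,0,-40],
    [0,0,-40],
    [0,0,-40],
    [0,0,-20],
    [0,0,0],
  ],
  dr=[
    [0,0,0],
    [0,0,0],
    [0,0,0],
    [0,0,0],
    [0,0,0],
  ],
  grip=[85,85,85,85,85],
)

```text
clock: 16.12
position: [473.5, 354.7, 192.1]
ee_rot: [0.07, 0.998, 0.002, 0.001]
contact_force: [-0.5, 0.5, -0.0]
gripper_width: 85.2
```

```bash
python3 c.py q2
```

```text
t 16.12 pos [473.5 354.7 192.1] x [-1.   0.1 -0. ] y [0.1 1.  0. ] z [ 0.  0. -1.] F [-0.5  0.5 -0. ] w 85.2
q2tray.png origin 275 195 scale 7
q2mat.png origin 356 158 scale 7
```

View pics/q2mat.png

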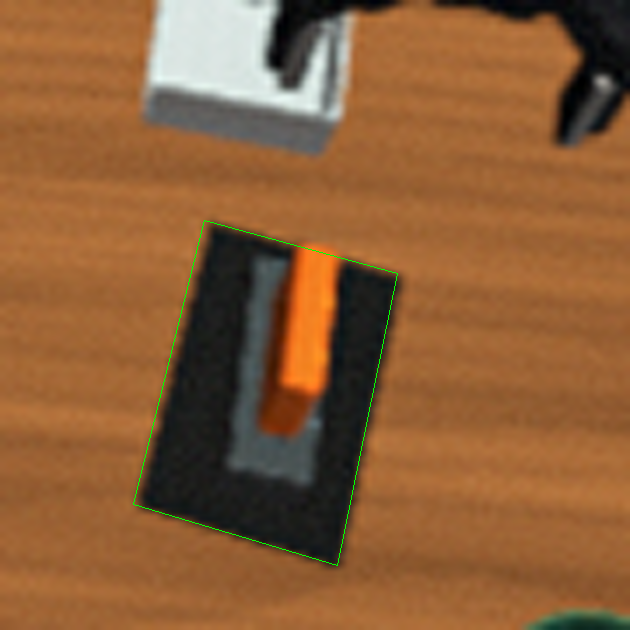

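send_rows(
  translation=[
    [0,0,0],
    [0,-57,0],
    [-1,-57,0],
    [-1,-57,0],
    [-1,-57,0],
  ],
  dr=[
    [0,0,-10],
    [0,0,0],
    [0,0,0],
    [0,0,0],
    [0,0,0],
  ],
  grip=[85,85,85,85,85],
)

```text
clock: 16.8
position: [482.8, 124.2, 188.5]
ee_rot: [-0.018, 1.0, -0.001, -0.001]
contact_force: [0.1, -0.0, 0.4]
gripper_width: 84.9
```

send_rows(
  translation=[
    [0,-57,0],
    [0,-57,0],
    [0,0,40],
    [0,0,30],
    [0,0,0],
  ],
  dr=[
    [0,0,0],
    [0,0,0],
    [0,0,0],
    [0,0,0],
    [0,0,0],
  ],
  grip=[85,85,85,85,85],
)

```text
clock: 17.42
position: [485.2, 11.3, 117.1]
ee_rot: [-0.017, 1.0, -0.001, -0.004]
contact_force: [-0.5, 0.8, 0.8]
gripper_width: 85.1
```

```bash
python3 - <<'E'
from h import *
s,r=st(); p=s['position']
print(r.T@(np.array([488.6,12.9,7])-p))
for n in('scene','top'):
    im=arm.get_image(n)
    crop(n,im,[490,15,40],(40,40),'r1%s.png'%n,7,[(rect(488.6,12.9,np.radians(2),12,30,18),(255,0,0)),(rect(p[0],p[1],np.radians(2),22,85,p[2]+10),(0,255,0))])
E
```

```text
t 17.43 pos [485.2  11.3 117.1] x [-1. -0.  0.] y [-0.  1. -0.] z [-0. -0. -1.] F [-0.5  0.8  0.8] w 85.1
[ -4.4   1.7 110. ]
r1scene.png origin 232 159 scale 7
r1top.png origin 240 183 scale 7
```

View pics/r1scene.png

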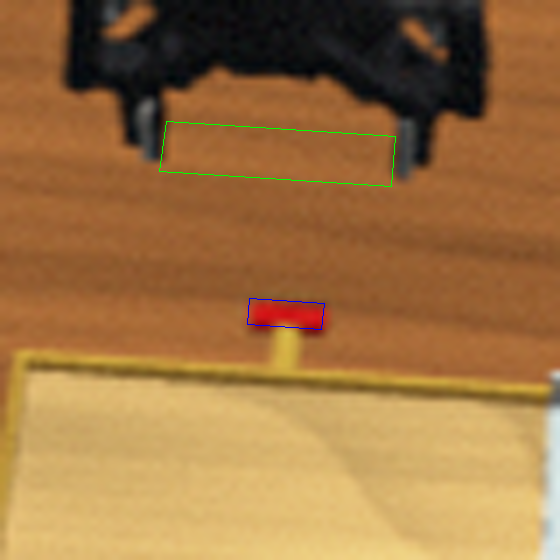

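send_rows(
  translation=[
    [-4,1,40],
    [0,0,40],
    [0,0,20],
    [0,0,8],
    [0,0,4],
  ],
  dr=[
    [0,0,0],
    [0,0,0],
    [0,0,0],
    [0,0,0],
    [0,0,0],
  ],
  grip=[85,85,85,85,85],
)

```text
clock: 18.15
position: [492.8, 14.0, 9.0]
ee_rot: [-0.018, 1.0, 0.0, 0.001]
contact_force: [0.6, -0.4, 0.0]
gripper_width: 85.0
```

send_rows(
  translation=[
    [0,0,0],
    [0,0,0],
    [0,0,0],
    [0,0,0],
    [0,0,0],
  ],
  dr=[
    [0,0,0],
    [0,0,0],
    [0,0,0],
    [0,0,0],
    [0,0,0],
  ],
  grip=[15,15,15,15,15],
)

```text
clock: 18.77
position: [492.1, 13.8, 9.1]
ee_rot: [-0.018, 1.0, 0.0, 0.001]
contact_force: [-1.6, 2.9, 6.3]
gripper_width: 27.9
```

```bash
python3 - <<'E'
from h import *
s,r=st(); p=s['position']
for n in('scene',):
    im=arm.get_image(n)
    crop(n,im,[490,15,40],(40,40),'r2%s.png'%n,7)
E
```

```text
t 18.77 pos [492.1  13.8   9.1] x [-1. -0. -0.] y [-0.  1.  0.] z [ 0.  0. -1.] F [-1.6  2.9  6.3] w 27.9
r2scene.png origin 232 159 scale 7
```

View pics/r2scene.png

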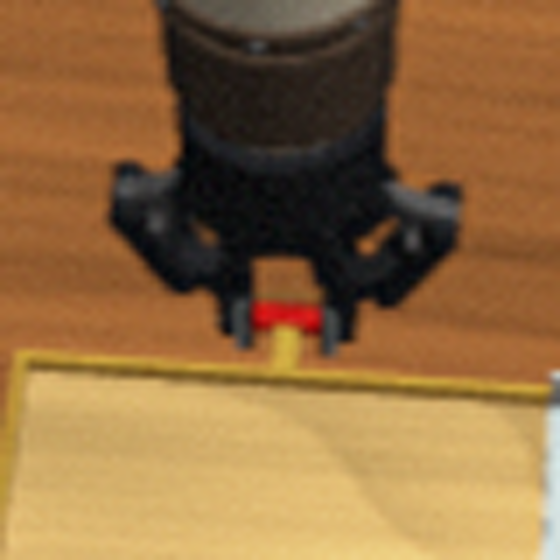

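send_rows(
  translation=[
    [0,0,-9],
    [-2,0,-10],
    [-4,0,-21],
    [-7,0,-18],
    [-9,0,-18],
  ],
  dr=[
    [0,0,0],
    [0,0,0],
    [0,0,0],
    [0,0,0],
    [0,0,0],
  ],
  grip=[15,15,15,15,15],
)

```text
clock: 19.45
position: [515.2, 14.6, 85.1]
ee_rot: [-0.017, 1.0, 0.0, 0.002]
contact_force: [8.0, -0.1, -9.7]
gripper_width: 27.9
```

```bash
python3 - <<'E'
from h import *
s,r=st(); p=s['position']
for n in('scene',):
    im=arm.get_image(n)
    crop(n,im,[530,15,40],(60,50),'r3%s.png'%n,6)
E
```

```text
t 19.45 pos [515.2  14.6  85.1] x [-1. -0. -0.] y [-0.  1.  0.] z [ 0.  0. -1.] F [ 8.  -0.1 -9.7] w 27.9
r3scene.png origin 211 162 scale 6
```

View pics/r3scene.png

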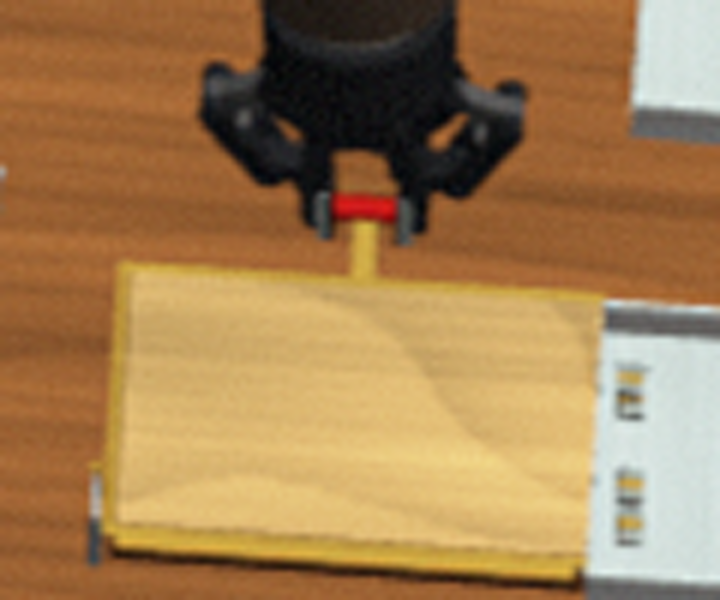

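send_rows(
  translation=[
    [-13,0,-17],
    [-14,0,-15],
    [-16,0,-12],
    [-18,0,-11],
    [-19,0,-8],
  ],
  dr=[
    [0,0,0],
    [0,0,0],
    [0,0,0],
    [0,0,0],
    [0,0,0],
  ],
  grip=[15,15,15,15,15],
)

```text
clock: 20.12
position: [592.0, 17.4, 146.1]
ee_rot: [-0.017, 1.0, 0.0, -0.003]
contact_force: [1.8, 3.6, -9.3]
gripper_width: 27.2
```

```bash
python3 - <<'E'
from h import *
s,r=st(); p=s['position']
for n in('scene',):
    im=arm.get_image(n)
    crop(n,im,[560,15,80],(60,50),'r4%s.png'%n,6)
E
```

```text
t 20.12 pos [592.   17.4 146.1] x [-1. -0.  0.] y [-0.  1.  0.] z [-0.  0. -1.] F [ 1.8  3.6 -9.3] w 27.2
r4scene.png origin 209 164 scale 6
```

View pics/r4scene.png

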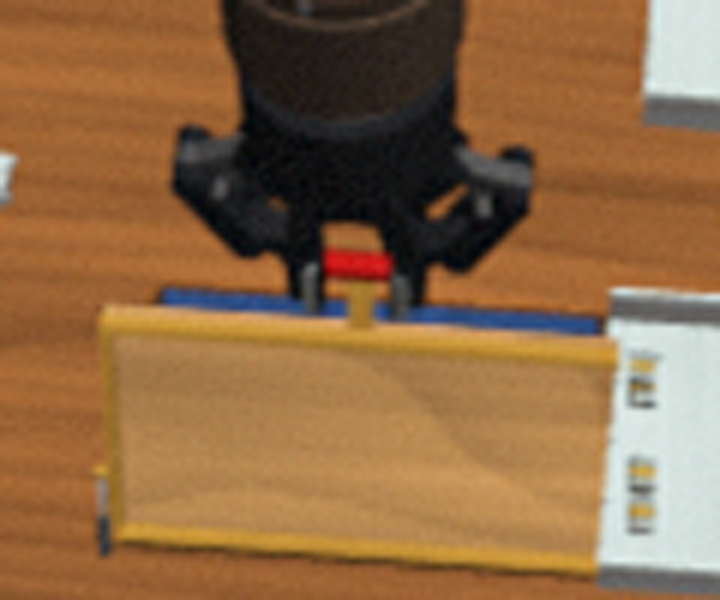

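send_rows(
  translation=[
    [-19,0,-6],
    [-20,0,-3],
    [-20,0,-1],
    [0,0,0],
    [0,0,0],
  ],
  dr=[
    [0,0,0],
    [0,0,0],
    [0,0,0],
    [0,0,0],
    [0,0,0],
  ],
  grip=[15,15,15,15,15],
)

```text
clock: 20.8
position: [650.7, 19.6, 155.8]
ee_rot: [-0.017, 1.0, 0.0, -0.002]
contact_force: [-0.9, 3.3, -5.9]
gripper_width: 26.2
```

send_rows(
  translation=[
    [0,0,0],
    [0,0,0],
    [0,0,0],
    [0,0,0],
    [0,0,0],
  ],
  dr=[
    [0,0,0],
    [0,0,0],
    [0,0,0],
    [0,0,0],
    [0,0,0],
  ],
  grip=[85,85,85,85,85],
)

```text
clock: 21.42
position: [652.7, 19.0, 157.5]
ee_rot: [-0.017, 1.0, -0.0, 0.0]
contact_force: [-0.3, -0.0, -0.1]
gripper_width: 84.8
```

send_rows(
  translation=[
    [0,0,-40],
    [0,0,-30],
    [0,0,0],
    [0,0,0],
    [0,0,0],
  ],
  dr=[
    [0,0,0],
    [0,0,0],
    [0,0,0],
    [0,0,0],
    [0,0,0],
  ],
  grip=[85,85,85,85,85],
)

```text
clock: 22.05
position: [652.0, 19.0, 225.7]
ee_rot: [-0.017, 1.0, -0.0, -0.001]
contact_force: [-0.7, 0.8, -0.7]
gripper_width: 85.1
```

```bash
python3 - <<'E'
from h import *
s,r=st(); p=s['position']
im=arm.get_image('scene'); cv2.imwrite('pics/full2.png',im[:,:,::-1])
for c in ('scene','top'):
    if c=='top': arm.get_image('top')
    print(c,[(np.array(d["xyz"]),round(d["confidence"],2)) for d in arm.place_of('case0',c)])
E
```

```text
t 22.05 pos [652.   19.  225.7] x [-1. -0.  0.] y [-0.  1. -0.] z [-0. -0. -1.] F [-0.7  0.8 -0.7] w 85.1
scene [(array([ 473.7, -191.4,    2.5]), 0.6), (array([ 482.3, -329.6,    0.5]), 0.59), (array([469.7, 361.7,   1.4]), 0.52), (array([ 555.6, -195.8,   -0.9]), 0.44)]
top [(array([ 545. , -301.9,    1.5]), 0.7), (array([ 473.2, -190.1,    0.5]), 0.58), (array([ 558.5, -196.5,    0.1]), 0.55), (array([ 479.6, -331.6,   -4.3]), 0.49)]
```

View pics/full2.png

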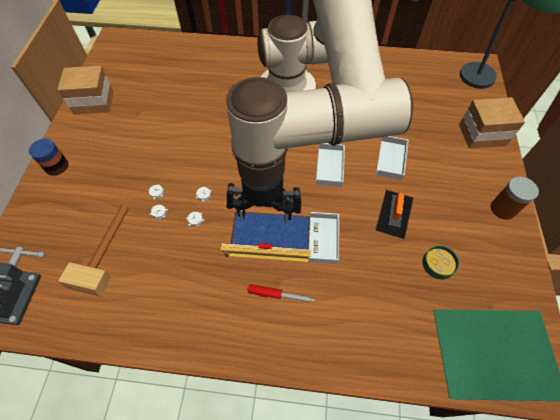

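```bash
cat > d.py <<'E'
from h import *
import sys
C=eval(sys.argv[2])
def circ(x,y,z,r): a=np.linspace(0,2*np.pi,24,endpoint=False); return np.c_[x+r*np.cos(a),y+r*np.sin(a),0*a+z]
for n in('scene','top'):
    im=arm.get_image(n)
    crop(n,im,[515,-255,10],(55,45),sys.argv[1]+n+'.png',6.5,[(circ(x,y,14,20),(0,0,255)) for x,y in C])
    for x,y in C:
        u,v=proj(n,[x,y,14])[0]; u0,v0=int(u)-10,int(v)-10
        w=im[v0:v0+21,u0:u0+21].astype(int)
        sat=w.max(2)-w.min(2); m=(w.min(2)>110)&(sat<60)
        yy,xx=np.nonzero(m)
        if len(xx)>5: print(n,(x,y),len(xx),unproj(n,[xx.mean()+u0,yy.mean()+v0],13))
E
python3 d.py s1 "[(473,-190.5),(557,-196),(481,-331),(545,-302)]"
```

```text
s1scene.png origin 122 158 scale 6.5
scene (473, -190.5) 170 [[ 475.1 -189.2   13. ]]
scene (557, -196) 188 [[ 558.1 -195.3   13. ]]
scene (481, -331) 165 [[ 482.8 -326.    13. ]]
scene (545, -302) 184 [[ 547.1 -301.3   13. ]]
s1top.png origin 306 171 scale 6.5
top (473, -190.5) 135 [[ 472.4 -192.9   13. ]]
top (557, -196) 129 [[ 555.5 -199.    13. ]]
top (481, -331) 135 [[ 479.9 -330.8   13. ]]
top (545, -302) 132 [[ 545.2 -306.2   13. ]]
```

View pics/s1scene.png

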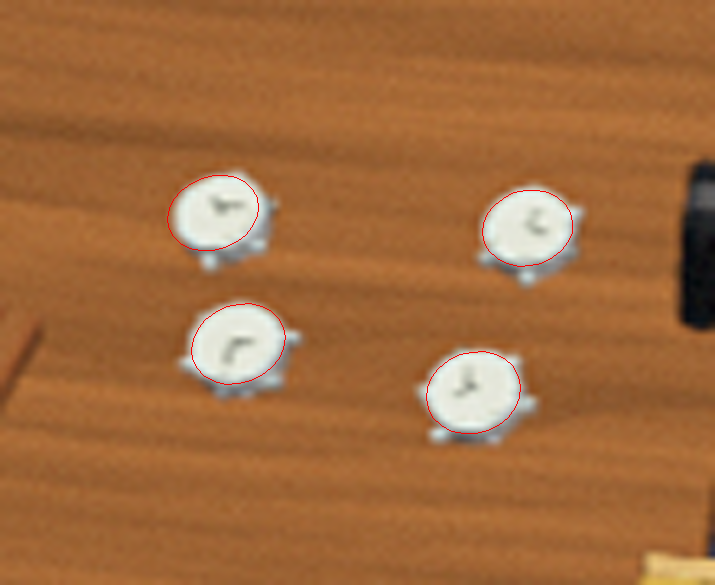

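View pics/s1top.png

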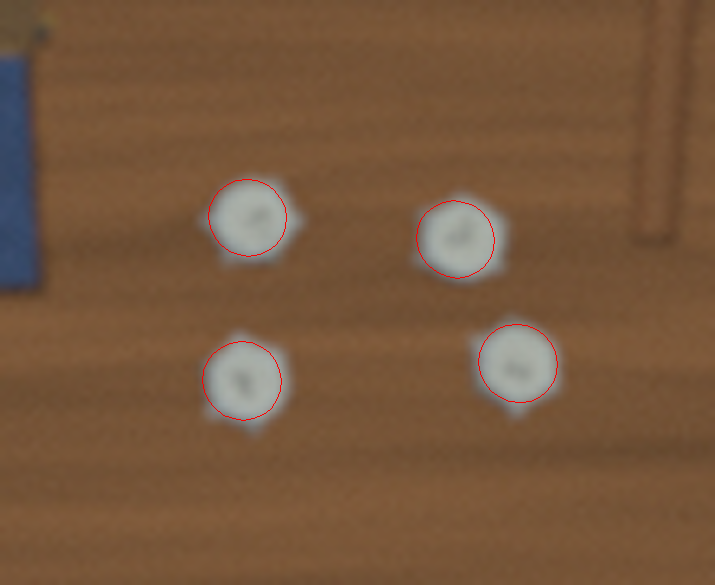

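send_rows(
  translation=[
    [25,-53,0],
    [26,-53,0],
    [26,-53,0],
    [26,-53,0],
    [0,0,50],
  ],
  dr=[
    [0,0,0],
    [0,0,0],
    [0,0,0],
    [0,0,0],
    [0,0,0],
  ],
  grip=[85,75,70,65,65],
)

```text
clock: 22.98
position: [558.5, -200.2, 181.4]
ee_rot: [-0.015, 1.0, -0.001, 0.005]
contact_force: [0.9, 0.5, -0.2]
gripper_width: 65.1
```

send_rows(
  translation=[
    [0,0,50],
    [0,0,50],
    [0,0,0],
    [0,0,0],
    [0,0,0],
  ],
  dr=[
    [0,0,0],
    [0,0,0],
    [0,0,0],
    [0,0,0],
    [0,0,0],
  ],
  grip=[65,65,65,65,65],
)

```text
clock: 23.6
position: [559.0, -196.5, 80.0]
ee_rot: [-0.018, 1.0, -0.0, 0.003]
contact_force: [0.0, 0.1, 0.4]
gripper_width: 65.3
```

```bash
cat > g.py <<'E'
from h import *
import sys
def go(t):
    s,r=st(); print("tool delta",r.T@(np.array(t,float)-s['position']))
if __name__=="__main__": go([float(a) for a in sys.argv[1:4]])
E
python3 g.py 556.8 -197 2; python3 d.py s2 "[(473,-190.5),(557,-196),(481,-331),(545,-302)]"
```

```text
t 23.6 pos [ 559.  -196.5   80. ] x [-1. -0. -0.] y [-0.  1. -0.] z [ 0. -0. -1.] F [0.  0.1 0.4] w 65.3
tool delta [ 2.6 -0.4 78. ]
s2scene.png origin 122 158 scale 6.5
scene (557, -196) 186 [[ 558.2 -195.    13. ]]
scene (481, -331) 66 [[ 490.  -334.1   13. ]]
scene (545, -302) 185 [[ 547.2 -301.3   13. ]]
s2top.png origin 306 171 scale 6.5
top (473, -190.5) 134 [[ 472.3 -192.8   13. ]]
top (557, -196) 107 [[ 552.3 -198.5   13. ]]
top (481, -331) 135 [[ 479.9 -330.8   13. ]]
top (545, -302) 132 [[ 545.2 -306.2   13. ]]
```

View pics/s2scene.png

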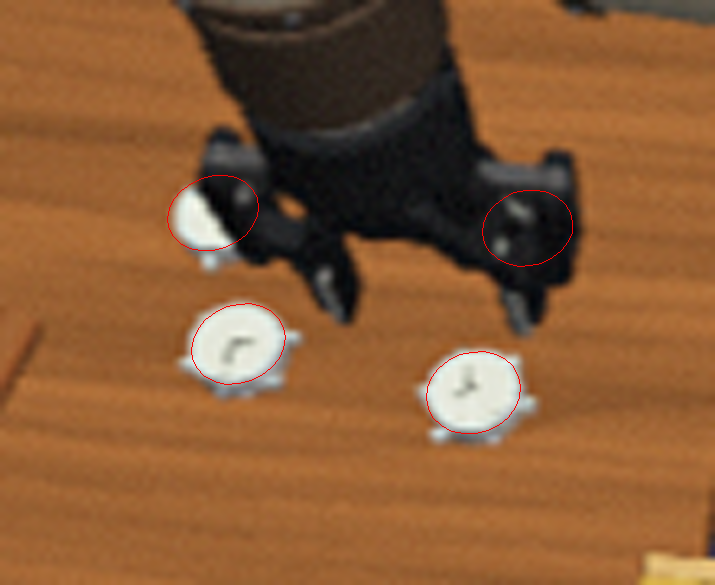

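send_rows(
  translation=[
    [2,0,30],
    [0,0,26],
    [0,0,14],
    [0,0,7],
    [0,0,0],
  ],
  dr=[
    [0,0,0],
    [0,0,0],
    [0,0,0],
    [0,0,0],
    [0,0,0],
  ],
  grip=[65,65,65,65,65],
)

```text
clock: 24.32
position: [555.5, -196.4, 0.6]
ee_rot: [-0.018, 1.0, -0.0, 0.0]
contact_force: [-0.3, -0.2, -1.0]
gripper_width: 65.3
```

send_rows(
  translation=[
    [0,0,0],
    [0,0,0],
    [0,0,0],
    [0,0,0],
    [0,0,0],
  ],
  dr=[
    [0,0,0],
    [0,0,0],
    [0,0,0],
    [0,0,0],
    [0,0,0],
  ],
  grip=[25,25,25,25,25],
)

```text
clock: 24.95
position: [556.0, -196.5, 1.7]
ee_rot: [-0.018, 1.0, -0.0, 0.001]
contact_force: [-1.1, 1.6, 6.7]
gripper_width: 37.5
```

```bash
python3 g.py 556.8 -197 2; python3 d.py s3 "[(473,-190.5),(557,-196),(481,-331),(545,-302)]"
```

```text
t 24.95 pos [ 556.  -196.5    1.7] x [-1. -0. -0.] y [-0.  1. -0.] z [ 0. -0. -1.] F [-1.1  1.6  6.7] w 37.5
tool delta [-0.8 -0.5 -0.3]
s3scene.png origin 122 158 scale 6.5
scene (473, -190.5) 109 [[ 471.  -183.8   13. ]]
scene (557, -196) 140 [[ 560.3 -197.4   13. ]]
scene (481, -331) 165 [[ 482.8 -326.2   13. ]]
scene (545, -302) 183 [[ 547.  -301.3   13. ]]
s3top.png origin 306 171 scale 6.5
top (473, -190.5) 135 [[ 472.4 -192.7   13. ]]
top (557, -196) 66 [[ 574.4 -193.8   13. ]]
top (481, -331) 135 [[ 479.9 -330.8   13. ]]
top (545, -302) 132 [[ 545.2 -306.2   13. ]]
```

View pics/s3scene.png

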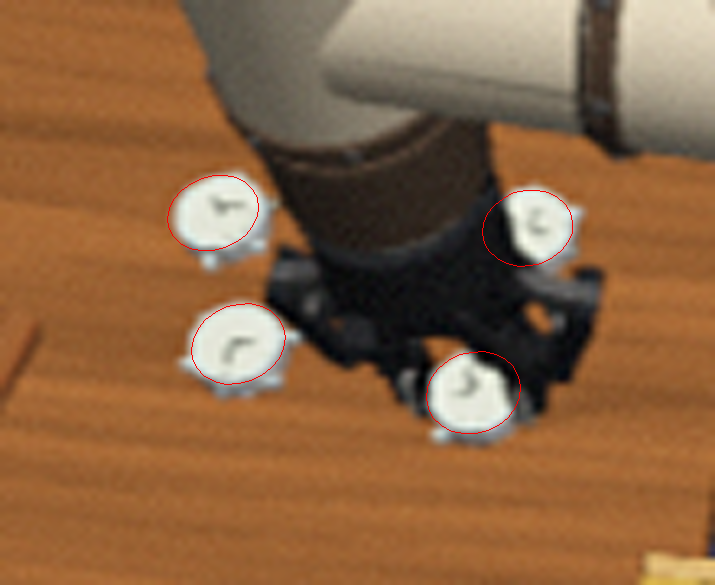

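send_rows(
  translation=[
    [0,0,-15],
    [0,0,-30],
    [0,0,-40],
    [0,0,0],
    [-12,42,0],
  ],
  dr=[
    [0,0,0],
    [0,0,0],
    [0,0,0],
    [0,0,0],
    [0,0,0],
  ],
  grip=[25,25,25,25,25],
)

```text
clock: 25.68
position: [564.9, -155.2, 85.7]
ee_rot: [-0.015, 1.0, 0.0, 0.0]
contact_force: [0.6, -0.2, -1.8]
gripper_width: 37.6
```

send_rows(
  translation=[
    [-12,42,0],
    [-12,42,0],
    [-12,40,0],
    [0,0,0],
    [0,0,0],
  ],
  dr=[
    [0,0,0],
    [0,0,0],
    [0,0,0],
    [0,0,0],
    [0,0,0],
  ],
  grip=[25,25,25,25,25],
)

```text
clock: 26.3
position: [596.5, -29.0, 84.7]
ee_rot: [-0.017, 1.0, -0.0, -0.001]
contact_force: [-1.1, 0.3, -0.1]
gripper_width: 37.5
```

```bash
cat > e.py <<'E'
from h import *
import sys
def circ(x,y,z,r): a=np.linspace(0,2*np.pi,24,endpoint=False); return np.c_[x+r*np.cos(a),y+r*np.sin(a),0*a+z]
S=(578.5,16,np.radians(2))
for n in('scene','top'):
    im=arm.get_image(n)
    crop(n,im,[565,20,30],(60,50),sys.argv[1]+n+'.png',6,[(rect(*S,94,174,12),(0,255,0)),(rect(*S,130,210,12),(0,255,255))])
E
python3 e.py t1; python3 g.py 598.1 -28.3 13.7
```

```text
t1scene.png origin 211 175 scale 6
t1top.png origin 218 151 scale 6
t 26.4 pos [596.6 -29.8  85. ] x [-1. -0.  0.] y [-0.  1. -0.] z [-0. -0. -1.] F [-0.   0.7 -0.3] w 37.7
tool delta [-1.6  1.5 71.3]
```

View pics/t1scene.png

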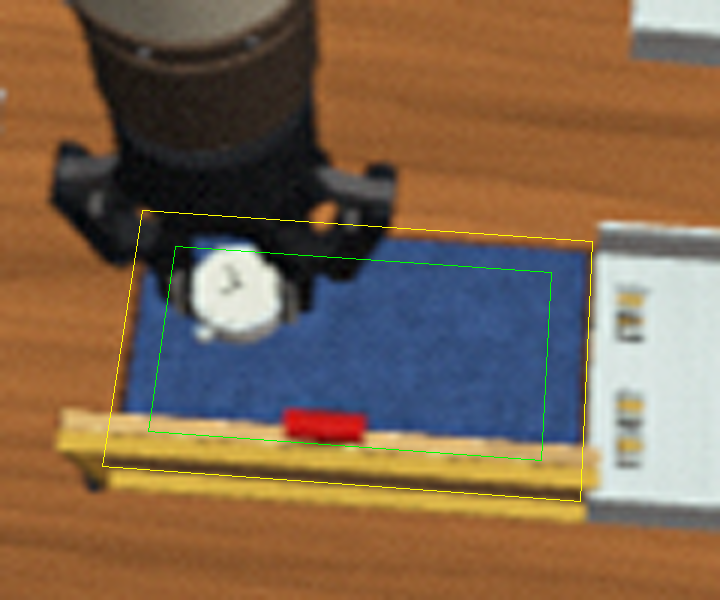

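View pics/t1top.png

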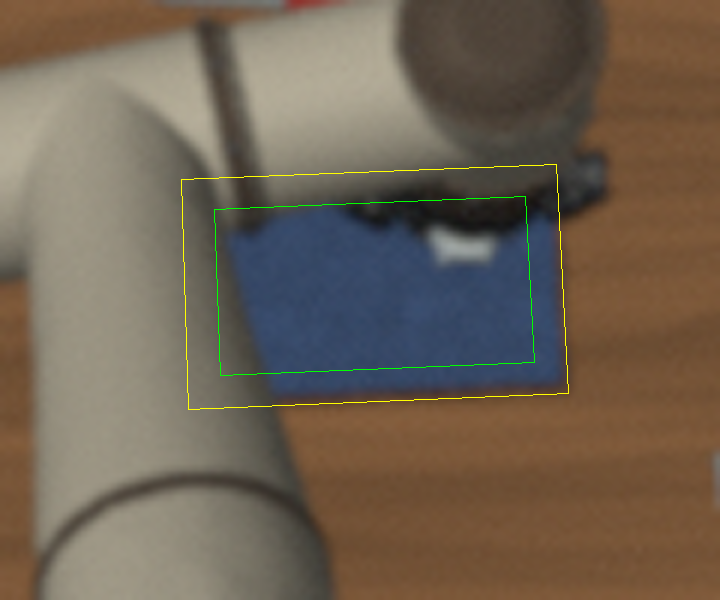

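send_rows(
  translation=[
    [-1,1,25],
    [0,0,25],
    [0,0,12],
    [0,0,6],
    [0,0,2],
  ],
  dr=[
    [0,0,0],
    [0,0,0],
    [0,0,0],
    [0,0,0],
    [0,0,0],
  ],
  grip=[25,25,25,25,25],
)

```text
clock: 27.02
position: [598.6, -28.1, 15.5]
ee_rot: [-0.017, 1.0, -0.0, 0.0]
contact_force: [-0.0, -0.1, 0.4]
gripper_width: 37.7
```

send_rows(
  translation=[
    [0,0,0],
    [0,0,0],
    [0,0,0],
    [0,0,0],
    [0,0,0],
  ],
  dr=[
    [0,0,0],
    [0,0,0],
    [0,0,0],
    [0,0,0],
    [0,0,0],
  ],
  grip=[25,25,25,25,25],
)

```text
clock: 27.65
position: [598.3, -27.7, 15.4]
ee_rot: [-0.017, 1.0, 0.0, 0.0]
contact_force: [0.1, -0.2, -0.6]
gripper_width: 37.3
```

send_rows(
  translation=[
    [0,0,1],
    [0,0,0.5],
    [0,0,0],
    [0,0,0],
    [0,0,0],
  ],
  dr=[
    [0,0,0],
    [0,0,0],
    [0,0,0],
    [0,0,0],
    [0,0,0],
  ],
  grip=[25,25,25,25,25],
)

```text
clock: 28.28
position: [598.3, -27.8, 13.8]
ee_rot: [-0.017, 1.0, -0.0, 0.0]
contact_force: [0.6, 0.7, -1.5]
gripper_width: 37.4
```

send_rows(
  translation=[
    [0,0,0.7],
    [0,0,0.7],
    [0,0,0],
    [0,0,0],
    [0,0,0],
  ],
  dr=[
    [0,0,0],
    [0,0,0],
    [0,0,0],
    [0,0,0],
    [0,0,0],
  ],
  grip=[25,25,25,25,25],
)

```text
clock: 28.9
position: [598.3, -27.8, 13.7]
ee_rot: [-0.018, 1.0, -0.0, 0.0]
contact_force: [-1.9, 0.7, 7.1]
gripper_width: 37.2
```

send_rows(
  translation=[
    [0,0,0],
    [0,0,0],
    [0,0,0],
    [0,0,-25],
    [0,0,-40],
  ],
  dr=[
    [0,0,0],
    [0,0,0],
    [0,0,0],
    [0,0,0],
    [0,0,0],
  ],
  grip=[62,62,62,62,62],
)

```text
clock: 29.52
position: [597.2, -28.0, 76.4]
ee_rot: [-0.017, 1.0, -0.0, -0.002]
contact_force: [0.8, 0.0, 0.4]
gripper_width: 62.0
```

send_rows(
  translation=[
    [0,0,-15],
    [20,-42,0],
    [24,-42,0],
    [24,-42,0],
    [24,-42,0],
  ],
  dr=[
    [0,0,0],
    [0,0,0],
    [0,0,0],
    [0,0,0],
    [0,0,0],
  ],
  grip=[62,62,62,62,62],
)

```text
clock: 30.15
position: [510.9, -199.9, 91.8]
ee_rot: [-0.018, 1.0, 0.0, -0.001]
contact_force: [0.1, 0.2, 0.6]
gripper_width: 62.1
```

```bash
python3 g.py 473.5 -191 1;python3 e.py t2; python3 d.py s4 "[(473,-190.5),(481,-331),(545,-302)]"
```

```text
t 30.15 pos [ 510.9 -199.9   91.8] x [-1. -0.  0.] y [-0.  1.  0.] z [-0.  0. -1.] F [0.1 0.2 0.6] w 62.1
tool delta [37.  10.2 90.8]
t2scene.png origin 211 175 scale 6
t2top.png origin 218 151 scale 6
s4scene.png origin 122 158 scale 6.5
scene (473, -190.5) 153 [[ 476.8 -188.6   13. ]]
scene (481, -331) 165 [[ 482.9 -326.2   13. ]]
scene (545, -302) 184 [[ 547.1 -301.3   13. ]]
s4top.png origin 306 171 scale 6.5
top (473, -190.5) 135 [[ 472.4 -192.9   13. ]]
top (481, -331) 134 [[ 480.1 -330.9   13. ]]
```

View pics/t2scene.png

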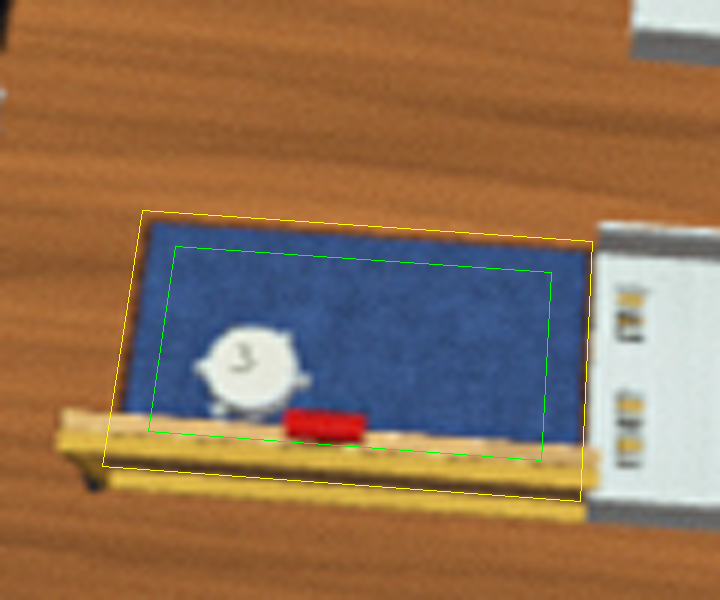

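View pics/s4scene.png

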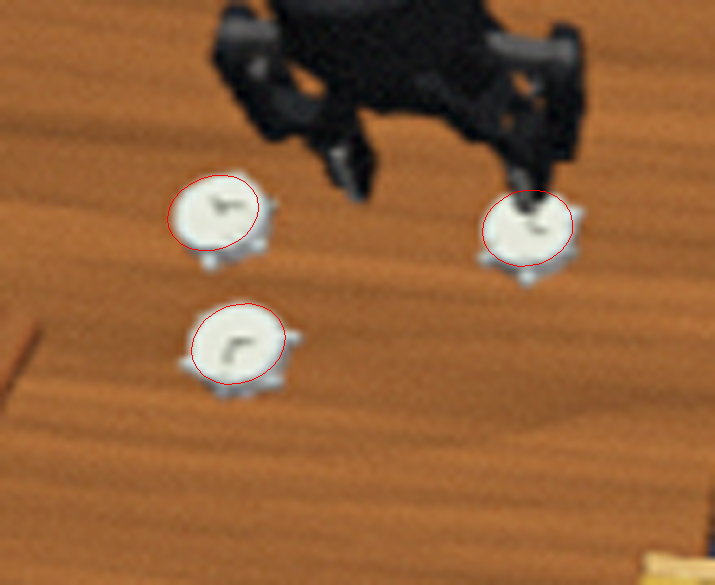

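send_rows(
  translation=[
    [37,10,0],
    [0,0,40],
    [0,0,28],
    [0,0,16],
    [0,0,6],
  ],
  dr=[
    [0,0,0],
    [0,0,0],
    [0,0,0],
    [0,0,0],
    [0,0,0],
  ],
  grip=[65,65,65,65,65],
)

```text
clock: 30.98
position: [474.9, -189.3, 1.2]
ee_rot: [-0.018, 1.0, 0.0, -0.001]
contact_force: [-0.4, 0.1, -0.7]
gripper_width: 64.7
```

send_rows(
  translation=[
    [0,0,0],
    [0,0,0],
    [0,0,0],
    [0,0,0],
    [0,0,0],
  ],
  dr=[
    [0,0,0],
    [0,0,0],
    [0,0,0],
    [0,0,0],
    [0,0,0],
  ],
  grip=[65,25,25,25,25],
)

```text
clock: 31.6
position: [475.7, -190.2, 3.7]
ee_rot: [-0.018, 1.0, -0.0, 0.001]
contact_force: [-0.6, 1.2, 5.7]
gripper_width: 36.9
```

```bash
python3 g.py 473.5 -191 1; python3 d.py s5 "[(473,-190.5),(481,-331),(545,-302)]"
```

```text
t 31.6 pos [ 475.7 -190.2    3.7] x [-1. -0. -0.] y [-0.  1. -0.] z [ 0. -0. -1.] F [-0.6  1.2  5.7] w 36.9
tool delta [ 2.2 -0.7  2.7]
s5scene.png origin 122 158 scale 6.5
scene (473, -190.5) 132 [[ 477.2 -191.    13. ]]
scene (481, -331) 165 [[ 482.8 -326.2   13. ]]
scene (545, -302) 183 [[ 547.  -301.3   13. ]]
s5top.png origin 306 171 scale 6.5
top (473, -190.5) 149 [[ 490.9 -184.4   13. ]]
top (481, -331) 135 [[ 479.9 -330.8   13. ]]
top (545, -302) 26 [[ 551.7 -320.4   13. ]]
```

View pics/s5scene.png

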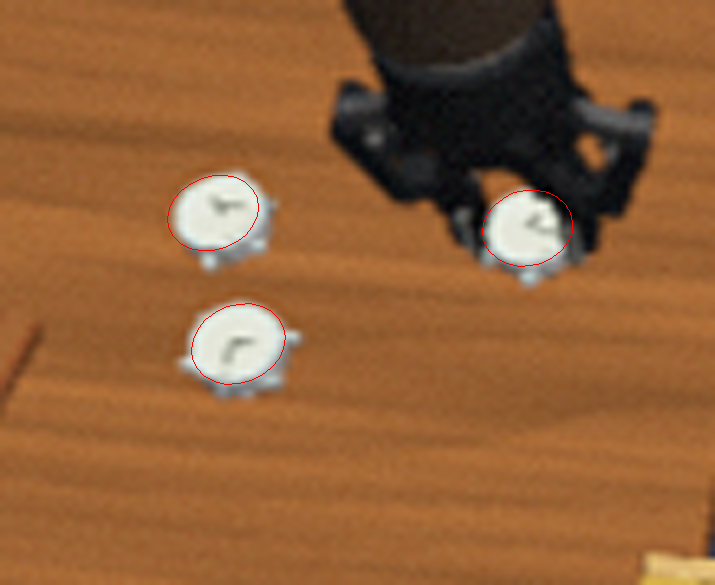

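send_rows(
  translation=[
    [0,0,-15],
    [0,0,-30],
    [0,0,-40],
    [-21,41,0],
    [-21,41,0],
  ],
  dr=[
    [0,0,0],
    [0,0,0],
    [0,0,0],
    [0,0,0],
    [0,0,0],
  ],
  grip=[25,25,25,25,25],
)

```text
clock: 32.33
position: [514.7, -106.2, 89.3]
ee_rot: [-0.017, 1.0, 0.0, 0.002]
contact_force: [1.7, -1.0, -1.0]
gripper_width: 37.3
```

send_rows(
  translation=[
    [-21,41,0],
    [-21,41,0],
    [-22,42,0],
    [-22,41,0],
    [0,0,0],
  ],
  dr=[
    [0,0,0],
    [0,0,0],
    [0,0,0],
    [0,0,0],
    [0,0,0],
  ],
  grip=[25,25,25,25,25],
)

```text
clock: 32.95
position: [595.7, 63.8, 88.2]
ee_rot: [-0.019, 1.0, 0.0, 0.001]
contact_force: [-0.2, -0.9, -0.4]
gripper_width: 37.1
```

```bash
python3 g.py 594.9 61.6 15.7
```

```text
t 32.95 pos [595.7  63.8  88.2] x [-1. -0. -0.] y [-0.  1.  0.] z [ 0.  0. -1.] F [-0.2 -0.9 -0.4] w 37.1
tool delta [ 1.1 -2.3 72.5]
```

send_rows(
  translation=[
    [1,-2,25],
    [0,0,25],
    [0,0,12],
    [0,0,6],
    [0,0,2],
  ],
  dr=[
    [0,0,0],
    [0,0,0],
    [0,0,0],
    [0,0,0],
    [0,0,0],
  ],
  grip=[25,25,25,25,25],
)

```text
clock: 33.58
position: [593.6, 58.9, 17.8]
ee_rot: [-0.017, 1.0, 0.0, 0.0]
contact_force: [0.5, 0.4, -0.4]
gripper_width: 37.3
```

send_rows(
  translation=[
    [0,0,1],
    [0,0,1],
    [0,0,0],
    [0,0,0],
    [0,0,0],
  ],
  dr=[
    [0,0,0],
    [0,0,0],
    [0,0,0],
    [0,0,0],
    [0,0,0],
  ],
  grip=[25,25,25,25,25],
)

```text
clock: 34.2
position: [593.5, 59.2, 15.7]
ee_rot: [-0.018, 1.0, 0.0, 0.0]
contact_force: [-0.1, 0.2, 0.6]
gripper_width: 37.3
```

send_rows(
  translation=[
    [0,0,0.7],
    [0,0,0],
    [0,0,0],
    [0,0,0],
    [0,0,0],
  ],
  dr=[
    [0,0,0],
    [0,0,0],
    [0,0,0],
    [0,0,0],
    [0,0,0],
  ],
  grip=[25,25,25,25,25],
)

```text
clock: 34.83
position: [593.6, 59.2, 15.7]
ee_rot: [-0.018, 1.0, 0.0, 0.0]
contact_force: [-1.6, 0.5, 5.6]
gripper_width: 37.2
```

send_rows(
  translation=[
    [0,0,0],
    [0,0,0],
    [0,0,0],
    [0,0,-25],
    [0,0,-40],
  ],
  dr=[
    [0,0,0],
    [0,0,0],
    [0,0,0],
    [0,0,0],
    [0,0,0],
  ],
  grip=[62,62,62,62,62],
)

```text
clock: 35.45
position: [592.1, 58.7, 78.7]
ee_rot: [-0.017, 1.0, -0.001, -0.002]
contact_force: [-0.2, 0.1, 0.2]
gripper_width: 62.1
```

send_rows(
  translation=[
    [0,0,-20],
    [9,-51,0],
    [9,-52,0],
    [9,-52,0],
    [9,-52,0],
  ],
  dr=[
    [0,0,0],
    [0,0,0],
    [0,0,0],
    [0,0,0],
    [0,0,0],
  ],
  grip=[62,62,62,62,62],
)

```text
clock: 36.08
position: [564.1, -150.6, 99.7]
ee_rot: [-0.018, 1.0, -0.0, 0.0]
contact_force: [0.7, 0.0, -0.0]
gripper_width: 61.2
```

send_rows(
  translation=[
    [9,-52,0],
    [8,-51,0],
    [8,-51,0],
    [0,0,0],
    [0,0,0],
  ],
  dr=[
    [0,0,0],
    [0,0,0],
    [0,0,0],
    [0,0,0],
    [0,0,0],
  ],
  grip=[62,62,62,62,62],
)

```text
clock: 36.7
position: [544.6, -303.7, 99.3]
ee_rot: [-0.017, 1.0, 0.0, -0.0]
contact_force: [-0.2, 0.7, -0.1]
gripper_width: 61.9
```

```bash
python3 g.py 546 -303.5 1;python3 e.py t3; python3 d.py s6 "[(481,-331),(545,-302)]"
```

```text
t 36.7 pos [ 544.6 -303.7   99.3] x [-1. -0.  0.] y [-0.  1.  0.] z [-0.  0. -1.] F [-0.2  0.7 -0.1] w 61.9
tool delta [-1.5  0.1 98.3]
t3scene.png origin 211 175 scale 6
t3top.png origin 218 151 scale 6
s6scene.png origin 122 158 scale 6.5
scene (481, -331) 83 [[ 488.4 -332.8   13. ]]
scene (545, -302) 184 [[ 547.1 -301.3   13. ]]
s6top.png origin 306 171 scale 6.5
top (481, -331) 135 [[ 479.9 -330.8   13. ]]
top (545, -302) 99 [[ 540.7 -306.8   13. ]]
```

View pics/t3scene.png

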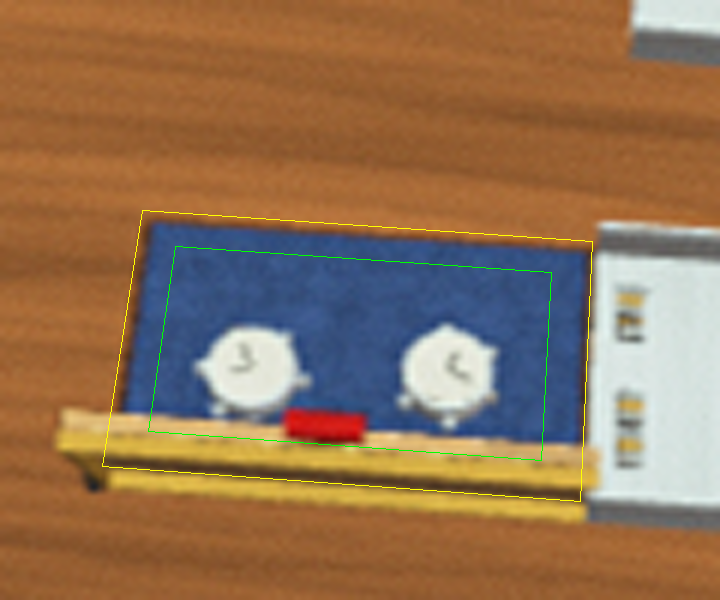

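View pics/s6scene.png

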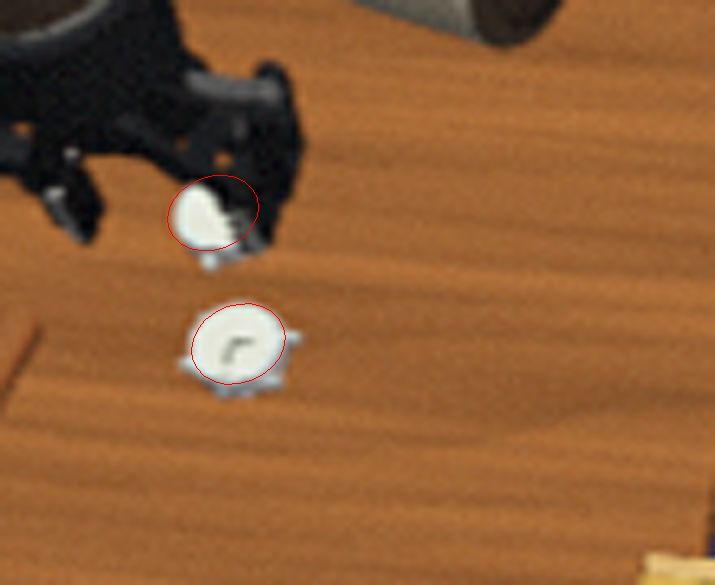

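send_rows(
  translation=[
    [-1,0,40],
    [0,0,30],
    [0,0,17],
    [0,0,8],
    [0,0,2],
  ],
  dr=[
    [0,0,0],
    [0,0,0],
    [0,0,0],
    [0,0,0],
    [0,0,0],
  ],
  grip=[62,62,62,62,62],
)

```text
clock: 37.52
position: [546.4, -303.7, 3.0]
ee_rot: [-0.018, 1.0, -0.0, 0.0]
contact_force: [-0.7, 0.7, -0.5]
gripper_width: 62.1
```

send_rows(
  translation=[
    [0,0,0],
    [0,0,0],
    [0,0,0],
    [0,0,0],
    [0,0,0],
  ],
  dr=[
    [0,0,0],
    [0,0,0],
    [0,0,0],
    [0,0,0],
    [0,0,0],
  ],
  grip=[62,25,25,25,25],
)

```text
clock: 38.15
position: [546.6, -304.1, 4.1]
ee_rot: [-0.018, 1.0, -0.0, 0.001]
contact_force: [-1.0, 1.1, 6.4]
gripper_width: 37.3
```

```bash
python3 g.py 546 -303.5 1; python3 d.py s7 "[(481,-331),(545,-302)]"
```

```text
t 38.15 pos [ 546.6 -304.1    4.1] x [-1. -0. -0.] y [-0.  1. -0.] z [ 0. -0. -1.] F [-1.   1.1  6.4] w 37.3
tool delta [0.6 0.6 3.1]
s7scene.png origin 122 158 scale 6.5
scene (481, -331) 7 [[ 469.1 -312.5   13. ]]
scene (545, -302) 125 [[ 551.  -304.8   13. ]]
s7top.png origin 306 171 scale 6.5
top (481, -331) 135 [[ 479.9 -330.8   13. ]]
top (545, -302) 39 [[ 532.9 -304.5   13. ]]
```

View pics/s7scene.png

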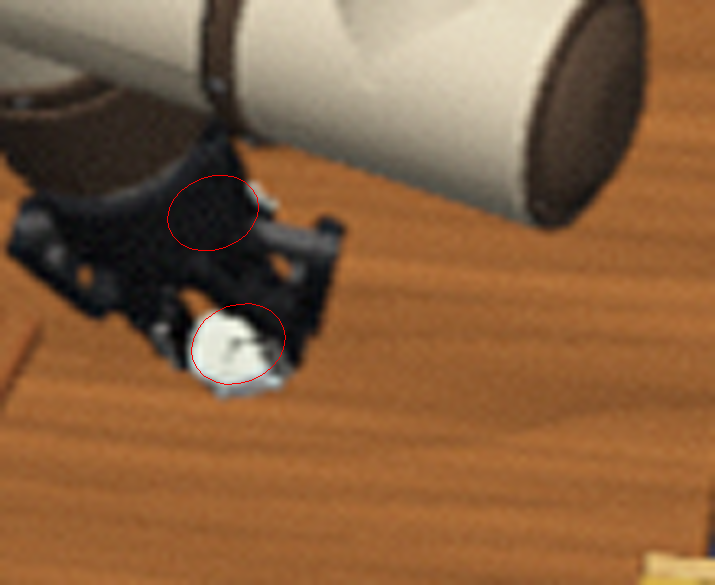

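send_rows(
  translation=[
    [0,0,-15],
    [0,0,-30],
    [0,0,-40],
    [-2,50,0],
    [-2,50,0],
  ],
  dr=[
    [0,0,0],
    [0,0,0],
    [0,0,0],
    [0,0,0],
    [0,0,0],
  ],
  grip=[25,25,25,25,25],
)

```text
clock: 38.88
position: [546.5, -203.1, 88.9]
ee_rot: [-0.016, 1.0, 0.0, 0.001]
contact_force: [-0.2, 0.7, -1.3]
gripper_width: 37.4
```

send_rows(
  translation=[
    [-2,53,0],
    [-2,53,0],
    [-2,53,0],
    [-2,53,0],
    [-3,52,0],
  ],
  dr=[
    [0,0,0],
    [0,0,0],
    [0,0,0],
    [0,0,0],
    [0,0,0],
  ],
  grip=[25,25,25,25,25],
)

```text
clock: 39.5
position: [548.0, 62.3, 88.5]
ee_rot: [-0.018, 1.0, 0.0, 0.0]
contact_force: [1.2, -0.7, -1.0]
gripper_width: 37.0
```

send_rows(
  translation=[
    [0,0,20],
    [0,0,20],
    [0,0,0],
    [0,0,0],
    [0,0,0],
  ],
  dr=[
    [0,0,0],
    [0,0,0],
    [0,0,0],
    [0,0,0],
    [0,0,0],
  ],
  grip=[25,25,25,25,25],
)

```text
clock: 40.12
position: [548.9, 60.5, 48.8]
ee_rot: [-0.017, 1.0, 0.0, 0.001]
contact_force: [-0.2, 0.7, 0.5]
gripper_width: 36.8
```

```bash
python3 g.py 548.9 60 16
```

```text
t 40.12 pos [548.9  60.5  48.8] x [-1. -0. -0.] y [-0.  1.  0.] z [ 0.  0. -1.] F [-0.2  0.7  0.5] w 36.8
tool delta [ 0.1 -0.6 32.8]
```

send_rows(
  translation=[
    [0,0,16],
    [0,0,10],
    [0,0,4],
    [0,0,1],
    [0,0,0],
  ],
  dr=[
    [0,0,0],
    [0,0,0],
    [0,0,0],
    [0,0,0],
    [0,0,0],
  ],
  grip=[25,25,25,25,25],
)

```text
clock: 40.75
position: [548.3, 60.6, 16.7]
ee_rot: [-0.017, 1.0, 0.0, 0.0]
contact_force: [-0.2, -0.4, -0.6]
gripper_width: 37.2
```

send_rows(
  translation=[
    [0,0,0.7],
    [0,0,0.7],
    [0,0,0],
    [0,0,0],
    [0,0,0],
  ],
  dr=[
    [0,0,0],
    [0,0,0],
    [0,0,0],
    [0,0,0],
    [0,0,0],
  ],
  grip=[25,25,25,25,25],
)

```text
clock: 41.38
position: [548.4, 60.6, 16.1]
ee_rot: [-0.018, 1.0, 0.0, 0.0]
contact_force: [-1.7, -0.3, 5.0]
gripper_width: 36.9
```

send_rows(
  translation=[
    [0,0,0],
    [0,0,0],
    [0,0,0],
    [0,0,-25],
    [0,0,-40],
  ],
  dr=[
    [0,0,0],
    [0,0,0],
    [0,0,0],
    [0,0,0],
    [0,0,0],
  ],
  grip=[62,62,62,62,62],
)

```text
clock: 42.0
position: [547.1, 60.1, 79.5]
ee_rot: [-0.017, 1.0, -0.001, -0.002]
contact_force: [0.9, -0.1, -0.1]
gripper_width: 62.4
```

send_rows(
  translation=[
    [0,0,-20],
    [11,-55,0],
    [12,-55,0],
    [12,-55,0],
    [12,-55,0],
  ],
  dr=[
    [0,0,0],
    [0,0,0],
    [0,0,0],
    [0,0,0],
    [0,0,0],
  ],
  grip=[62,62,62,62,62],
)

```text
clock: 42.62
position: [508.4, -162.6, 100.3]
ee_rot: [-0.018, 1.0, -0.0, 0.0]
contact_force: [0.8, 0.1, 0.4]
gripper_width: 62.2
```

send_rows(
  translation=[
    [12,-56,0],
    [11,-56,0],
    [11,-55,0],
    [0,0,0],
    [0,0,0],
  ],
  dr=[
    [0,0,0],
    [0,0,0],
    [0,0,0],
    [0,0,0],
    [0,0,0],
  ],
  grip=[62,62,62,62,62],
)

```text
clock: 43.25
position: [480.3, -329.0, 99.9]
ee_rot: [-0.017, 1.0, 0.0, -0.0]
contact_force: [-0.9, 0.9, -0.0]
gripper_width: 62.0
```

```bash
python3 g.py 481 -329 1;python3 e.py t4; python3 d.py s8 "[(481,-329)]"
```

```text
t 43.25 pos [ 480.3 -329.    99.9] x [-1. -0.  0.] y [-0.  1.  0.] z [-0.  0. -1.] F [-0.9  0.9 -0. ] w 62.0
tool delta [-0.7 -0.1 98.9]
t4scene.png origin 211 175 scale 6
t4top.png origin 218 151 scale 6
s8scene.png origin 122 158 scale 6.5
scene (481, -329) 165 [[ 482.9 -326.2   13. ]]
s8top.png origin 306 171 scale 6.5
top (481, -329) 81 [[ 472.7 -331.    13. ]]
```

View pics/t4scene.png

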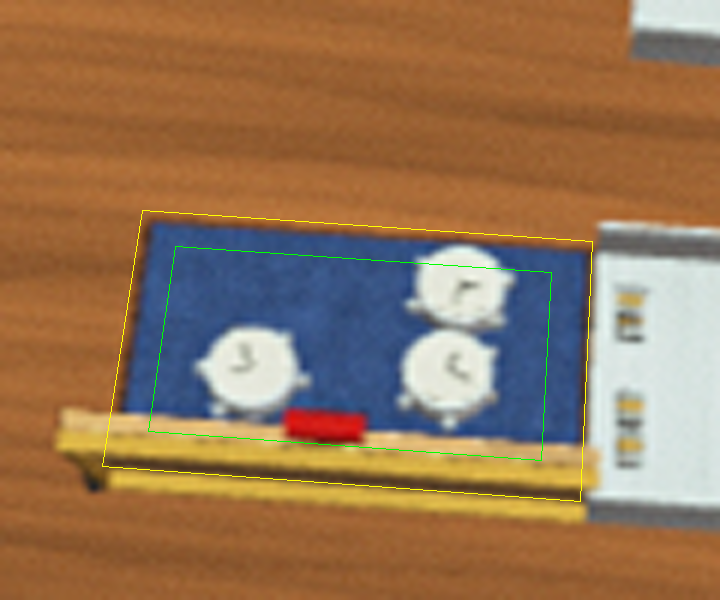

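View pics/s8scene.png

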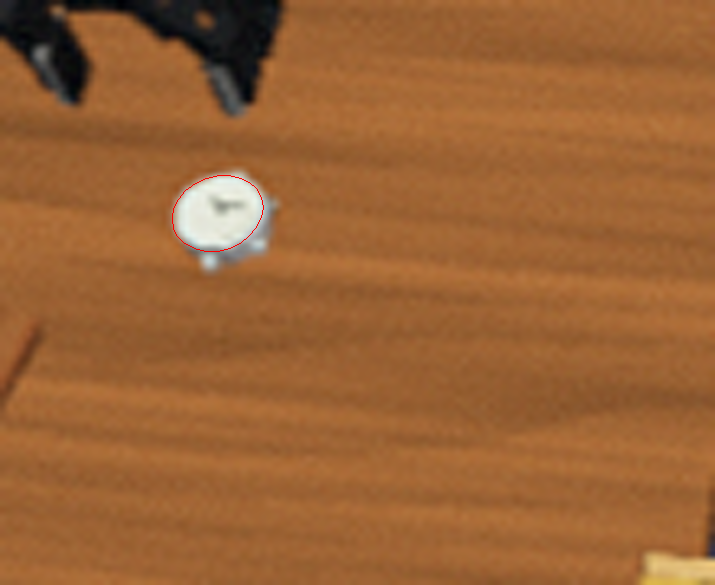

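send_rows(
  translation=[
    [0,0,40],
    [0,0,30],
    [0,0,17],
    [0,0,8],
    [0,0,2],
  ],
  dr=[
    [0,0,0],
    [0,0,0],
    [0,0,0],
    [0,0,0],
    [0,0,0],
  ],
  grip=[62,62,62,62,62],
)

```text
clock: 44.08
position: [481.2, -329.0, 3.5]
ee_rot: [-0.018, 1.0, -0.0, 0.0]
contact_force: [-0.8, 0.2, 0.0]
gripper_width: 62.4
```

send_rows(
  translation=[
    [0,0,0],
    [0,0,0],
    [0,0,0],
    [0,0,0],
    [0,0,0],
  ],
  dr=[
    [0,0,0],
    [0,0,0],
    [0,0,0],
    [0,0,0],
    [0,0,0],
  ],
  grip=[62,25,25,25,25],
)

```text
clock: 44.7
position: [481.3, -329.4, 4.7]
ee_rot: [-0.018, 1.0, -0.0, 0.001]
contact_force: [-0.9, 0.7, 5.4]
gripper_width: 36.9
```

```bash
python3 g.py 552.1 -30 15; python3 d.py s9 "[(481,-329)]"
```

```text
t 44.7 pos [ 481.3 -329.4    4.7] x [-1. -0. -0.] y [-0.  1. -0.] z [ 0. -0. -1.] F [-0.9  0.7  5.4] w 36.9
tool delta [-81.3 296.7 -10.5]
s9scene.png origin 122 158 scale 6.5
scene (481, -329) 126 [[ 486.1 -329.4   13. ]]
s9top.png origin 306 171 scale 6.5
top (481, -329) 39 [[ 482.8 -338.4   13. ]]
```

View pics/s9scene.png

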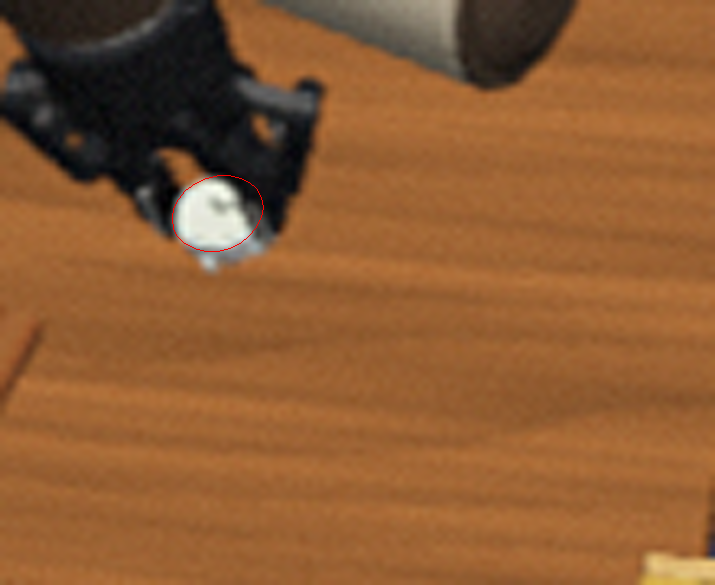

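Delta (-81, 297): 6 rows of (-13.5, 49.5).

send_rows(
  translation=[
    [0,0,-15],
    [0,0,-30],
    [0,0,-40],
    [-13,49,0],
    [-13,49,0],
  ],
  dr=[
    [0,0,0],
    [0,0,0],
    [0,0,0],
    [0,0,0],
    [0,0,0],
  ],
  grip=[25,25,25,25,25],
)

```text
clock: 45.42
position: [503.7, -229.6, 89.8]
ee_rot: [-0.016, 1.0, -0.0, 0.001]
contact_force: [-0.3, -0.5, -0.7]
gripper_width: 36.9
```

send_rows(
  translation=[
    [-13,50,0],
    [-14,50,0],
    [-14,50,0],
    [-14,49,0],
    [0,0,20],
  ],
  dr=[
    [0,0,0],
    [0,0,0],
    [0,0,0],
    [0,0,0],
    [0,0,0],
  ],
  grip=[25,25,25,25,25],
)

```text
clock: 46.05
position: [554.1, -25.9, 70.5]
ee_rot: [-0.02, 1.0, 0.001, 0.003]
contact_force: [-0.3, 0.1, -0.2]
gripper_width: 36.8
```

send_rows(
  translation=[
    [0,0,20],
    [0,0,0],
    [0,0,0],
    [0,0,0],
    [0,0,0],
  ],
  dr=[
    [0,0,0],
    [0,0,0],
    [0,0,0],
    [0,0,0],
    [0,0,0],
  ],
  grip=[25,25,25,25,25],
)

```text
clock: 46.68
position: [551.7, -29.5, 49.1]
ee_rot: [-0.017, 1.0, 0.0, 0.001]
contact_force: [0.1, -1.5, -1.1]
gripper_width: 37.5
```

```bash
python3 g.py 552.1 -30 16.7; python3 e.py t5
```

```text
t 46.67 pos [551.7 -29.5  49.1] x [-1. -0. -0.] y [-0.  1.  0.] z [ 0.  0. -1.] F [ 0.1 -1.5 -1.1] w 37.5
tool delta [-0.3 -0.5 32.4]
t5scene.png origin 211 175 scale 6
t5top.png origin 218 151 scale 6
```

View pics/t5scene.png

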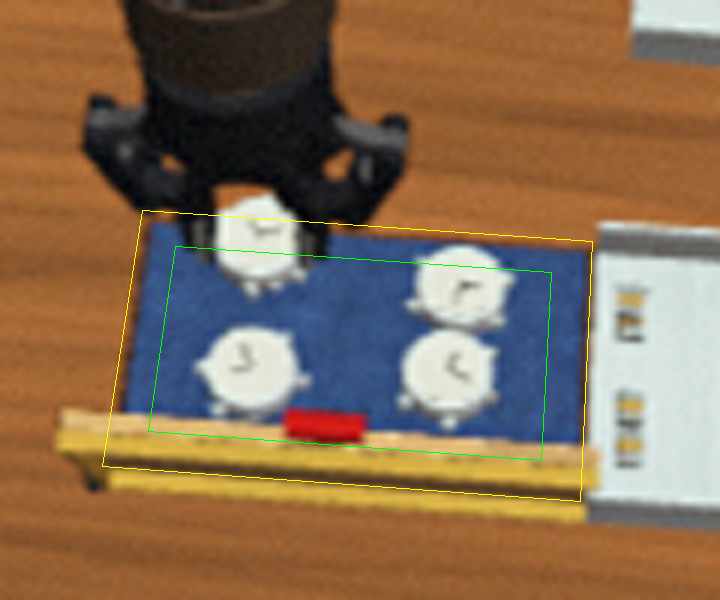

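send_rows(
  translation=[
    [0,0,16],
    [0,0,9],
    [0,0,4],
    [0,0,1.5],
    [0,0,0],
  ],
  dr=[
    [0,0,0],
    [0,0,0],
    [0,0,0],
    [0,0,0],
    [0,0,0],
  ],
  grip=[25,25,25,25,25],
)

```text
clock: 47.4
position: [551.5, -29.4, 17.8]
ee_rot: [-0.018, 1.0, -0.0, 0.0]
contact_force: [0.4, -0.0, 0.1]
gripper_width: 36.6
```

send_rows(
  translation=[
    [0,0,0.7],
    [0,0,0.7],
    [0,0,0],
    [0,0,0],
    [0,0,0],
  ],
  dr=[
    [0,0,0],
    [0,0,0],
    [0,0,0],
    [0,0,0],
    [0,0,0],
  ],
  grip=[25,25,25,25,25],
)

```text
clock: 48.02
position: [551.5, -29.4, 16.7]
ee_rot: [-0.018, 1.0, 0.0, 0.0]
contact_force: [-0.5, 0.2, 1.5]
gripper_width: 37.0
```

Contact; release, rise and back off.

send_rows(
  translation=[
    [0,0,0.3],
    [0,0,0],
    [0,0,0],
    [0,0,0],
    [0,0,-25],
  ],
  dr=[
    [0,0,0],
    [0,0,0],
    [0,0,0],
    [0,0,0],
    [0,0,0],
  ],
  grip=[25,62,62,62,62],
)

```text
clock: 48.65
position: [549.7, -29.7, 39.5]
ee_rot: [-0.017, 1.0, -0.0, -0.003]
contact_force: [0.7, -0.3, 0.6]
gripper_width: 62.0
```

send_rows(
  translation=[
    [0,0,-40],
    [0,0,-40],
    [30,-30,0],
    [30,-50,0],
    [20,-50,0],
  ],
  dr=[
    [0,0,0],
    [0,0,0],
    [0,0,0],
    [0,0,0],
    [0,0,0],
  ],
  grip=[62,62,62,62,62],
)

```text
clock: 49.28
position: [474.6, -163.0, 121.3]
ee_rot: [-0.018, 1.0, 0.0, 0.0]
contact_force: [1.3, -0.7, -0.9]
gripper_width: 61.8
```

send_rows(
  translation=[
    [0,-50,0],
    [0,-50,0],
    [0,-50,0],
    [0,0,0],
    [0,0,0],
  ],
  dr=[
    [0,0,0],
    [0,0,0],
    [0,0,0],
    [0,0,0],
    [0,0,0],
  ],
  grip=[62,62,62,62,62],
)

```text
clock: 49.9
position: [480.6, -311.9, 120.6]
ee_rot: [-0.017, 1.0, 0.0, -0.0]
contact_force: [-0.1, -0.6, 0.6]
gripper_width: 61.9
```

```bash
python3 e.py t6; python3 c.py q6; python3 - <<'E'
from h import *
for n in('scene','top'):
    im=arm.get_image(n); cv2.imwrite(f'pics/fin{n}.png',im[:,:,::-1])
    for t in('scraper','mat','case0','link0','bar'):
        print(n,t,[(np.array(d["xyz"]),round(d["confidence"],2)) for d in arm.place_of(t,n)])
E
```

```text
t6scene.png origin 211 175 scale 6
t6top.png origin 218 151 scale 6
t 50.0 pos [ 481.  -311.1  121.1] x [-1. -0.  0.] y [-0.  1.  0.] z [-0.  0. -1.] F [ 0.1  0.6 -1.1] w 61.9
q6tray.png origin 275 195 scale 7
q6mat.png origin 356 158 scale 7
scene scraper [(array([470. , 351.1,   3.5]), 0.6)]
scene mat [(array([469.8, 359.5,  -2.3]), 0.81)]
scene case0 [(array([597.1, -27.1,  13. ]), 0.76), (array([551.6, -34.6,  11.8]), 0.58), (array([591.8,  64.2,  12.8]), 0.57), (array([550.6,  59.6,  12.1]), 0.54)]
scene link0 [(array([604.9, 144. ,  11.2]), 0.49), (array([542.1, 140.9,  12.4]), 0.47), (array([592.6, 145.6,   8.5]), 0.37)]
scene bar []
top scraper [(array([476.6, 356.6,   1. ]), 0.62)]
top mat [(array([476.1, 356.6,   1.9]), 0.88)]
top case0 [(array([551.4, -29. ,   4.7]), 0.68), (array([550.5,  61. ,  11.2]), 0.6), (array([601.1, -26.9,   9.8]), 0.55), (array([586.1,  59.7,  17.1]), 0.44)]
top link0 [(array([542.4, 136.2,   9.5]), 0.41), (array([610.5, 140.5,   8.5]), 0.36)]
top bar [(array([682.3,  17. , 160. ]), 0.98), (array([662.5,  21.7,  68.5]), 0.44)]
```

View pics/t6scene.png

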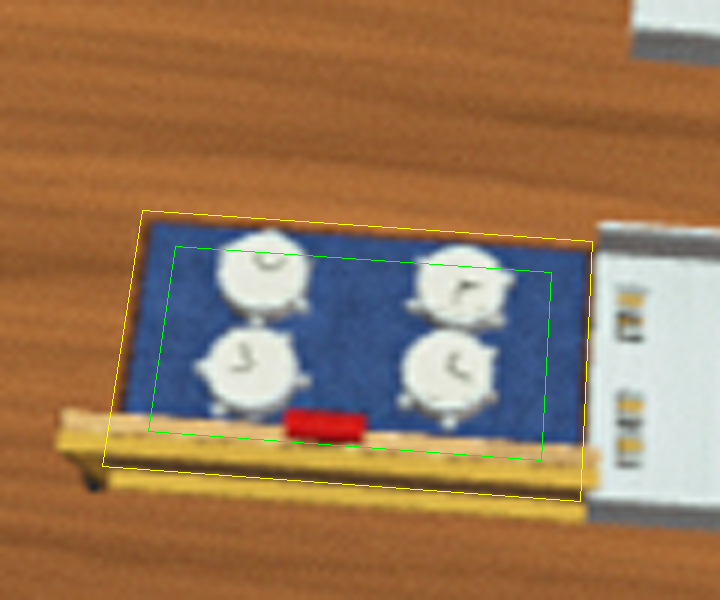

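View pics/t6top.png

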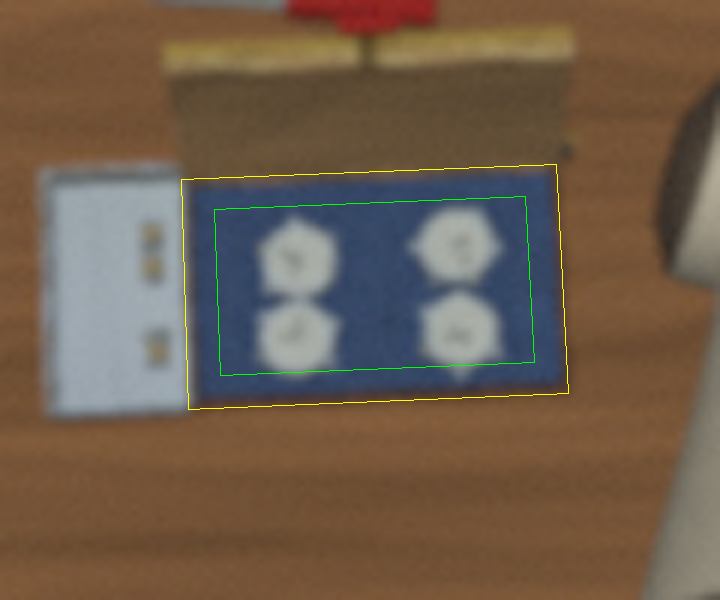

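View pics/q6mat.png

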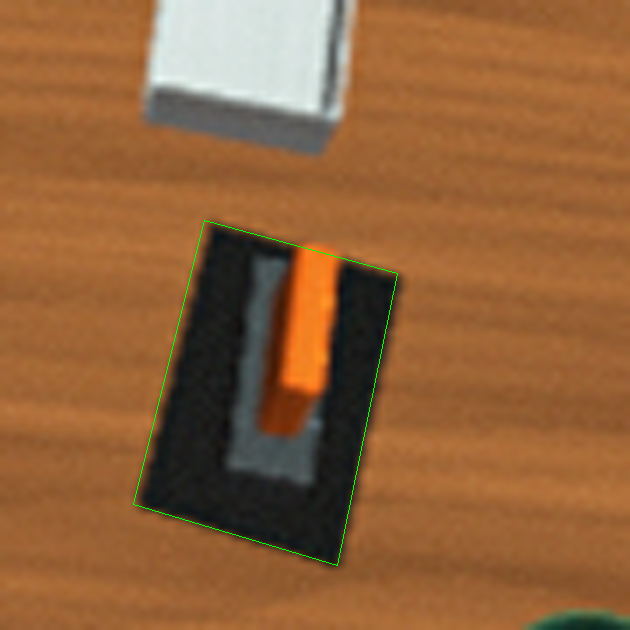

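View pics/finscene.png

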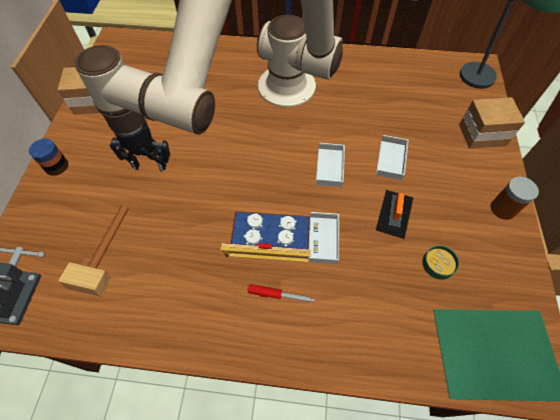

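```bash
python3 -c "
from bench import arm
print(arm.job_done(), arm.read_state()['clock'])"
```

```text
the job is handed in; nothing more can be done
the job is handed in; nothing more can be done
```

The job is handed in, and as far as I could check everything is done; no verdict is given at hand-in. I swept the four links into the tray next to the stand using only the scraper, with the board folded. Then I put the scraper back on its mat, swung the board up by the red bar, and set the four watch cases on the blue deck. It took about 50 s of the 210 s allowed.

Last checks from both cameras, just before hand-in:
- **Cases:** all four lie dial up on the deck, not stacked. Their centres are about 18–20 mm or more inside the judged limits.
- **Board:** fully open. The bar was found at (682, 17, 160) mm, which matches 1.85 rad.
- **Links:** all four are in the tray. The networks reported only three from the scene camera and two from the top camera. I counted all four in a scene picture taken right after the sweep, and the tray looked the same in the last one.
- **Scraper:** upright, within a few millimetres of the mat's centre.
- **Punch, mallet and tin:** they look untouched in the last picture.

One case was knocked about 3 cm aside during the run, so I located it again before picking it up. No check failed.

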